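Move the pan thermometer clip and hold the notched lid just over the pan

TASK

We are about to pop mustard seeds in the wide sauteuse on the hob: take the sprung thermometer clip off the rim of the saucepan on the griddle and clip it onto the sauteuse's rim on the side towards you, sitting fully down on the rim, probe inside the pan. Then lift the notched lid over the bottles and hold it as a splash guard level and centred just above the sauteuse, about a finger's width (12 mm) clear of the rim with the clip standing in the lid's notch, touching neither pan nor clip; finish still holding the lid there, do not set it down, and do not knock anything else.

Things in the scene. Friction and masses are not known exactly. Their poses are not given: they have to be found in the camera images.
- pan_clip: Sprung thermometer clip on the saucepan's rim, like a clothes peg, jaws down, 18 mm wide, 60 g: two rubber-gripped steel tails up, a round white sensor housing (30 mm, 15 mm out) on the outer jaw, a steel probe on the inner. Origin: underside of the saddle resting on the rim, between the jaws. z up along the clip, x across the rim into the pan, y along the rim. It leans out with a flared wall.
- pan_clip_jaw (a joint): Angle of the inner jaw and tail (one part) about the pin at clip z 8 mm: about 0 gripping a pan's wall, -0.12 shut on nothing, 0.48 at the stop, squeezed open (jaws gape 16 mm); a spring closes it. The outer jaw and tail are fixed to the clip's body. Jaw pads at clip z -12 to -24 mm, lips end at -31 mm.
- clip_tails (a point): Point midway between the clip's tails, 32 mm above its origin: squeeze here along the clip's x, with about 6 N or more. The tails span clip z 10 to 48 mm; at rest they splay to 40 mm wide over all at their tops, 24 mm at z 15 mm; at the stop they are parallel, about 20 mm over their outsides.
- probe_tip (a point): Tip of the clip's steel probe, 45 mm below the clip's origin, moving with the inner jaw.
- sauteuse: Wide flared empty steel pan on the black hob glass, 176 mm across, 62 mm high, 0.7 kg, handle pointing away from the robot. Origin under the middle of pan and handle together, 74 mm from the bowl's centre, which lies towards its -x.
- sauteuse_rim (a point): Centre of the sauteuse's rim circle at rim height; z is the pan's axis. Rim: a wall 3 mm thick at mid radius 85 mm, slanting inward by 0.29 rad going down; floor 60 mm below. The handle leaves the rim at about -15 degrees from this frame's x; the rest of the rim is free.
- saucepan: Smaller steel saucepan, 70 mm high, about 0.65 kg, standing on the griddle plate at the left (its underside 5 mm above the worktop); the clip sits on its rim on the side nearest the robot. Origin under the middle of pan and handle together.
- saucepan_rim (a point): Centre of the saucepan's rim circle at rim height; rim radius 78.5 mm, wall 3 mm, slanting inward by 0.15 rad going down.
- pan_lid: Round steel lid, 186 mm across, 4 to 9 mm thick, 0.26 kg, lying flat at the right. Origin: centre of its underside, z up; -x points to its notch, open at the edge: 36 mm wide at its floor 62 mm from the centre, flaring to 52 mm at the edge. A black bar handle (12 mm along x, 96 mm along y, 12 mm high) bridges the middle, its centre 44 mm up, 30 mm free beneath.
- lid_bar (a point): Centre of the lid's bar handle: grip it here across its 12 mm width (along the lid's x). Behind the whole work a bridge shelf juts out to 0.66 m from the robot's axis, 0.43 to 0.51 m above the worktop: keep wrist and arm clear of it.
- oil_bottle: Yellow squeeze bottle with white nozzle, 45 mm across, 178 mm tall, standing between the lid and the sauteuse; origin under its foot. Leave it alone.
- jus_bottle: Brown squeeze bottle with white nozzle, 44 mm across, 172 mm tall, in the same row; origin under its foot. Leave it alone.
- shaker: Steel shaker, 69 mm across, 96 mm tall, in the same row; origin under its foot. Leave it alone.
- timer: Red and white kitchen timer, 62 mm across, 54 mm tall, at the front left; origin under it. Leave it alone.

How it is judged:
By the outcome, as a careful person would: the job done as asked, in the order asked, and still so for the second after the job is handed in, while the arm keeps its last pose, push and grip.
It also fails if it takes over 64 s, if anything falls off the work surface, if the arm or the gripper's body presses on something with over 40 N, if the wrist force passes 120 N, or if a joint passes its speed limit or range.

ROBOT

A 6-joint arm with a two-finger parallel gripper is mounted at the origin on a cart in front of the work surface, level with it; the furniture and walls round the work are solid. World frame = base frame: x ahead of the robot, y to its left, z up, the work surface at z = 0. Lengths are in m, angles in degrees, forces in N, time in s.
With the tool pointing down it reaches from about 0.4 to 0.825 m from the base axis. Payload 7 kg.
Tool frame: the origin (TCP) lies midway between the tips of the shut fingers; the grasp point (between the pads) lies 19 mm behind it; z points along the fingers, y is the direction in which the jaws open and shut (so a half turn about z gives the same grasp; the last joint's range is limited). The gripper opens to 88 mm and grips with 3 to 60 N. Pads are 19 mm wide; open, the fingers measure 130 mm over their backs; the gripper's body (78 mm by 193 mm) begins 47 mm behind the grasp point.
Start: joints at [-53.566, 20.546, 0.682, 0, -70.136, -16.507], TCP at [0.23, -0.635, 0.227] pointing down, gripper open.
Joint ranges: [-176.03, 176.03], [-82.01, 121.73], [-58.28, 71.71], [-173.87, 95.51], [-174.79, -0.11], [-173.66, 173.66]. Speed limits (degrees/s): [136.94, 136.94, 172.46, 180, 180, 180].

INTERFACE

Orientations are given as [roll, pitch, yaw] about the fixed x, y, z axes, in that order (R = Rz(yaw) Ry(pitch) Rx(roll)).
In Python, from plant import sensors, cams, job gives the robot as it stands.
- The arm moves only by the tool move_arm, never from a script. Its argument "commands" is a list of rows, each a list of 7 numbers: the finger opening in cm, from 0 to 8.76, then the shift along the tool's x, y, z in cm, then the turn, a rotation vector about the tool's x, y, z in rad. In form: [[hand, x, y, z, wx, wy, wz], ...]. A call has exactly 8 rows; each row is the pose to reach, as a shift and turn from the pose commanded when the call began, along the tool's axes at that moment; what a row does not reach only later rows make up. A row lasts 1/8 s, in which the tool goes at most 62.5 mm and 10.7 degrees, less where a joint would pass 70% of its speed; a pose out of reach is approached as far as the arm can. A call with a gripper value outside its range is refused whole. The fingers move at their own pace and stop on an object; the grip force is fixed at half the most. Time passes only in rows, so rows that repeat a pose let the fingers close, or fill a call up. It gives the time, the measured TCP pose, the force and the opening at its end, in the units of the state.
- sensors.get_obs(): the state, without advancing time (a new reading comes with each control period).
- cams.snapshot(name): name is "scene" or "top" or "wrist"; returns a dict with "frame" (400x640x3 uint8, red, green, blue), "camera_matrix" (3x3 intrinsics, pixels), "dist_coeffs" ([k1, k2, p1, p2, k3] as OpenCV has them; the pictures are not rectified), "R" (3x3) and "t" (3): a world point X has camera coordinates R X + t. Camera axes: x right, y down, z forward; pixel columns grow to the right and rows downward; lengths in m; the calibration is good to about 2 mm. A picture is of the moment at which its call begins. There is no depth.
- job.close_job(): hands the job in, once; it reports no verdict.
The state is a dict: "clock": time; "joint_pos": joint angles; "qvel": joint speeds; "tau": joint torques, N m; "tool_pos": TCP position; "orientation": TCP orientation; "force": force on the tool from outside, world axes, zero at the start; "moment": the same for the moment, N m; "opening": finger opening in m.
Only numpy, scipy, OpenCV 4.12 (cv2) and the standard library are available. Lean on these libraries where they do the work, as an engineer would, in place of code of your own. Each camera call takes 0.05 s, during which the arm holds its last target.

## Working session

There is one attempt and no reset: what is moved stays moved. The work goes in short steps, Python scripts to look and compute and a tool call to move; the robot and the scene stay as the last step left them, time stands still between calls to the robot, and variables do not carry over. Pictures are saved under pics/ and viewed, and the job is handed in when it is done.

Besides the shell and the picture viewer there is one more tool, called after ">>>" as name(argument=value, ...), one argument or row to a line, values as JSON. move_arm: Moves the arm, as the interface text tells. Its arguments: {"type":"object","properties":{"commands":{"type":"array"}},"required":["commands"]}

```bash
mkdir -p pics; ls; cat > h.py <<'E'
import numpy as np, cv2
from plant import sensors, cams, job
from scipy.spatial.transform import Rotation as Rn
def snap(name, fn=None):
    s=cams.snapshot(name)
    if fn: cv2.imwrite('pics/'+fn, cv2.cvtColor(s['frame'],cv2.COLOR_RGB2BGR))
    s={k:(np.array(v)) for k,v in s.items()}
    np.savez('last_%s.npz'%name, **s)
    return s
def ld(name): return dict(np.load('last_%s.npz'%name))
def ray(s,uv):
    p=cv2.undistortPoints(np.array(uv,float).reshape(-1,1,2),s['camera_matrix'],s['dist_coeffs']).reshape(-1,2)
    d=np.c_[p,np.ones(len(p))]@s['R']; c=-s['R'].T@s['t'].reshape(3)
    return c,d
def onz(s,uv,z):
    c,d=ray(s,uv); return c+d*((z-c[2])/d[:,2])[:,None]
def proj(s,X):
    return cv2.projectPoints(np.array(X,float).reshape(-1,1,3),cv2.Rodrigues(s['R'])[0],s['t'].reshape(3,1),s['camera_matrix'],s['dist_coeffs'])[0].reshape(-1,2)
def tri(s1,u1,s2,u2):
    c1,d1=ray(s1,u1);c2,d2=ray(s2,u2);d1=d1[0]/np.linalg.norm(d1);d2=d2[0]/np.linalg.norm(d2)
    A=np.c_[d1,-d2];k=np.linalg.lstsq(A,c2-c1,rcond=None)[0]
    a=c1+k[0]*d1;b=c2+k[1]*d2
    return (a+b)/2,np.linalg.norm(a-b)
E
python3 - <<'E'
from h import *
np.set_printoptions(precision=4,suppress=True)
for n in ['scene','top','wrist']:
    s=snap(n,n+'0.png'); print(n,-s['R'].T@s['t'].reshape(3),s['R'][2],s['camera_matrix'][0,0])
print(sensors.get_obs())
E
```

```text
pics
scene [-0.1303  0.7763  0.9554] [ 0.4877 -0.5945 -0.6393] 430.0070715230578
top [ 0.2554 -0.0367  1.4372] [ 0.1825  0.0025 -0.9832] 399.9656634321514
wrist [ 0.1691 -0.656   0.383 ] [ 0.2288  0.084  -0.9698] 359.59211141426675
{'clock': 0.15, 'joint_pos': array([-53.5673,  20.5832,   0.6457,  -0.0147, -70.1367, -16.5052]), 'qvel': array([-0.0514, -0.088 ,  0.164 ,  0.0348, -0.0412,  0.0155]), 'tau': array([ -0.0013, -58.3276,  29.3291,   7.0012,   0.0088,  -0.0001]), 'tool_pos': array([ 0.2299, -0.6342,  0.2258]), 'orientation': array([ 179.925 ,   -0.0078, -160.0774]), 'force': array([ 0.5214, -0.3101, -0.3228]), 'moment': array([ 0.0213, -0.0144, -0.0098]), 'opening': 0.08785822715596685}
```

View pics/scene0.png

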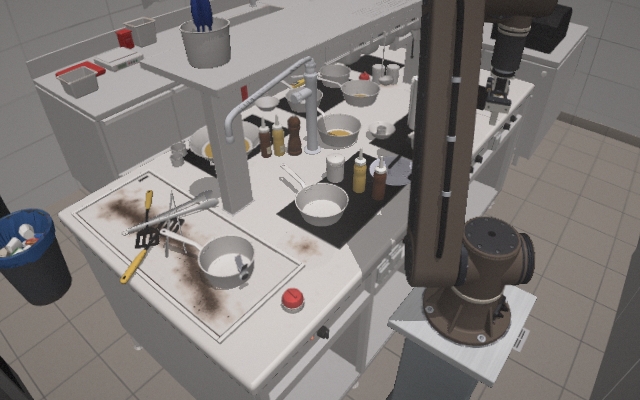

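View pics/top0.png

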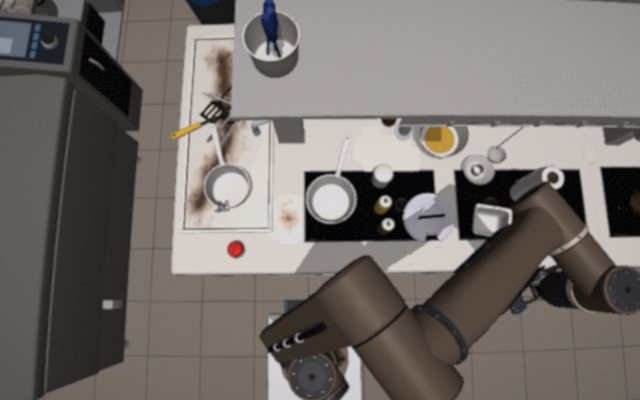

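View pics/wrist0.png

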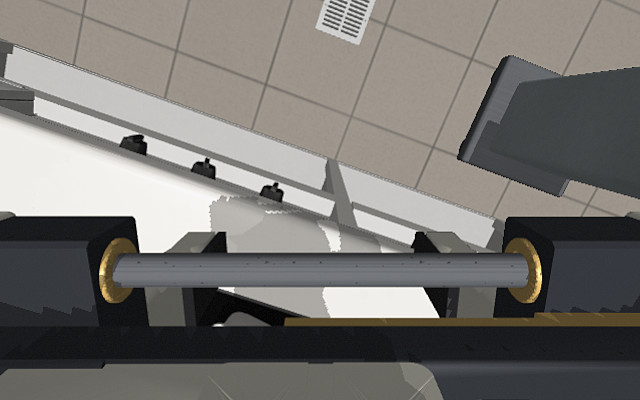

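The top view shows the saucepan at about (228,186) with the clip near (222,206). The sauteuse is at (331,198), the bottles at (384,205) and (387,227), the shaker at (382,176), and the lid at (429,217) with its notch near (432,237). I'll zoom in next.

```bash
python3 - <<'E'
from h import *
t=ld('top')['frame'][:,:,::-1]; s=ld('scene')['frame'][:,:,::-1]
cv2.imwrite('pics/tA.png',cv2.resize(t[130:270,190:370],None,fx=4.4,fy=4.2,interpolation=cv2.INTER_CUBIC))
cv2.imwrite('pics/tB.png',cv2.resize(t[150:250,360:480],None,fx=6,fy=6,interpolation=cv2.INTER_CUBIC))
cv2.imwrite('pics/sA.png',cv2.resize(s[150:320,150:430],None,fx=2.85,fy=2.85,interpolation=cv2.INTER_CUBIC))
E
```

```text
(no output)
```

View pics/tA.png

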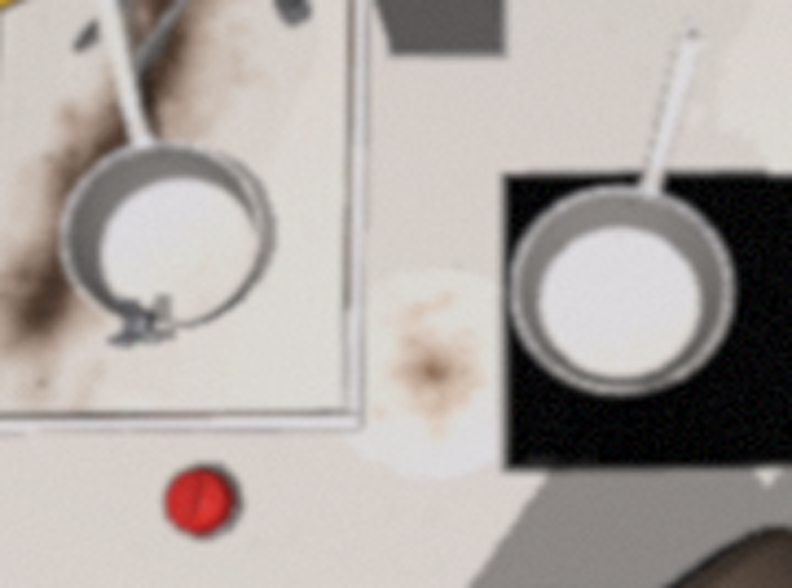

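View pics/tB.png

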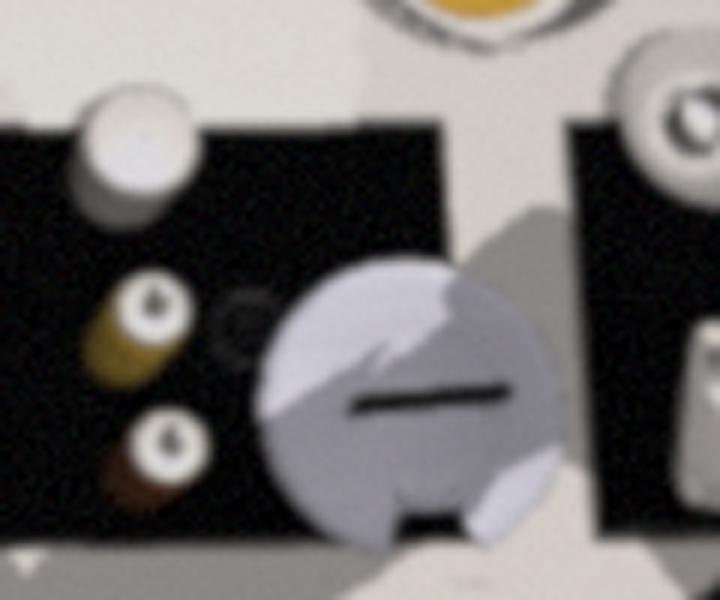

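View pics/sA.png

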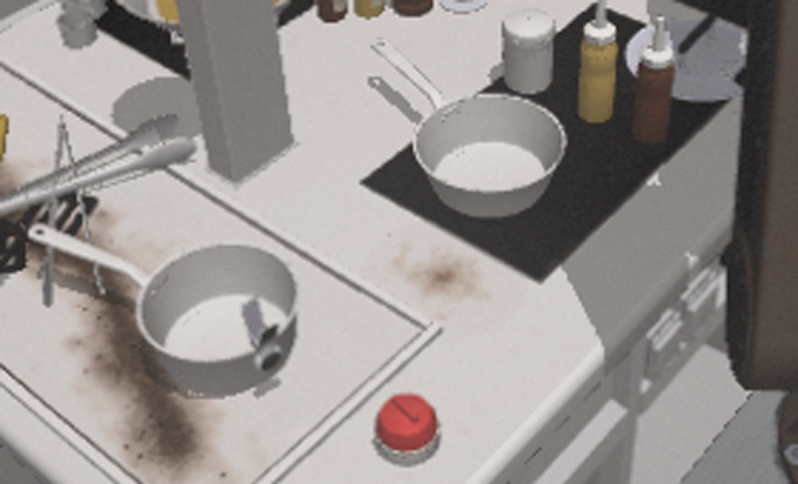

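```bash
python3 - <<'E'
from h import *
np.set_printoptions(precision=4,suppress=True)
t=ld('top');w=ld('wrist');s=ld('scene')
A=lambda x,y:(190+(x+.5)/4.4-.5,130+(y+.5)/4.2-.5)
B=lambda x,y:(360+(x+.5)/6-.5,150+(y+.5)/6-.5)
print('saut ctr',onz(t,[A(623,290)],.0635), 'LR',onz(t,[A(511,290),A(735,290),A(623,185),A(623,396)],.0635))
print('saucepan',onz(t,[A(167.5,235)],.075),'LR',onz(t,[A(62,235),A(273,235),A(167,143),A(167,327)],.075))
print('saut handle',onz(t,[A(652,185),A(692,35)],.06))
print('clip ',onz(t,[A(120,335),A(165,305)],.10))
print('lid LR',onz(t,[B(257,400),B(562,400),B(410,257),B(410,545)],.007),'bar',onz(t,[B(350,406),B(511,392)],.05),'notch',onz(t,[B(430,515)],.006))
print('oil,jus,shak',onz(t,[B(155,308)],.17),onz(t,[B(170,446)],.165),onz(t,[B(143,140)],.096))
print('timer',onz(t,[A(200,500)],.05))
# wrist cam relative to tcp
o=sensors.get_obs();Rt=Rn.from_euler('xyz',o['orientation'],degrees=True).as_matrix()
c=-w['R'].T@w['t'].reshape(3)
print('camtool',Rt.T@(c-o['tool_pos']),'\n',Rt.T@w['R'].T)
E
```

```text
saut ctr [[ 0.5453 -0.0687  0.0635]] LR [[ 0.5463  0.0207  0.0635]
 [ 0.5444 -0.158   0.0635]
 [ 0.6361 -0.07    0.0635]
 [ 0.4559 -0.0674  0.0635]]
saucepan [[0.594  0.2951 0.075 ]] LR [[0.5951 0.3806 0.075 ]
 [0.5929 0.2102 0.075 ]
 [0.6742 0.2984 0.075 ]
 [0.5155 0.2928 0.075 ]]
saut handle [[ 0.6368 -0.0935  0.06  ]
 [ 0.7707 -0.1289  0.06  ]]
clip  [[0.5045 0.3234 0.1   ]
 [0.529  0.289  0.1   ]]
lid LR [[ 0.4894 -0.3277  0.007 ]
 [ 0.4873 -0.5144  0.007 ]
 [ 0.5772 -0.4263  0.007 ]
 [ 0.4002 -0.4161  0.007 ]] bar [[ 0.4782 -0.3737  0.05  ]
 [ 0.4854 -0.4699  0.05  ]] notch [[ 0.4183 -0.4295  0.006 ]]
oil,jus,shak [[ 0.5136 -0.2416  0.17  ]] [[ 0.4391 -0.2476  0.165 ]] [[ 0.628  -0.2506  0.096 ]]
timer [[0.3741 0.2679 0.05  ]]
camtool [ 0.0646  0.0005 -0.1572] 
 [[ 0.0001 -0.9698 -0.2439]
 [ 1.      0.0001 -0.0003]
 [ 0.0003 -0.2439  0.9698]]
```

```bash
cat >> h.py <<'E'
def goal(p,R,base=None):
    """p world TCP, R 3x3 or rpy; prints shift cm + rotvec from the current pose"""
    o=sensors.get_obs()
    p0,e0=(o['tool_pos'],o['orientation']) if base is None else base
    R0=Rn.from_euler('xyz',e0,degrees=True)
    R1=Rn.from_euler('xyz',R,degrees=True) if np.ndim(R)==1 else Rn.from_matrix(R)
    sh=R0.inv().apply(np.array(p)-p0)*100
    rv=(R0.inv()*R1).as_rotvec()
    print('shift cm',np.round(sh,2),'rotvec',np.round(rv,4),'rows',np.linalg.norm(sh)/6.25,np.degrees(np.linalg.norm(rv))/10.7)
    return sh,rv
E
python3 -c "
from h import *
goal([.47,-.40,.28],[180,0,-90])"
```

```text
shift cm [-30.56  13.85  -5.4 ] rotvec [ 1.2000e-03  7.0000e-04 -1.2231e+00] rows 5.436725299574855 6.5492976904461075
```

>>> move_arm(
  commands=[
    [8.7,-4.3,2,-0.8,0,0,-0.17],
    [8.7,-8.6,4,-1.6,0,0,-0.34],
    [8.7,-13,6,-2.4,0,0,-0.51],
    [8.7,-17.4,8,-3.2,0,0,-0.68],
    [8.7,-21.8,10,-4,0,0,-0.86],
    [8.7,-26.2,12,-4.7,0,0,-1.04],
    [8.7,-30.6,13.9,-5.4,0,0,-1.223],
    [8.7,-30.6,13.9,-5.4,0,0,-1.223],
  ],
)

```text
clock: 1.15
tool_pos: [0.4726, -0.3975, 0.2808]
orientation: [-180.0, -0.0, -89.7]
force: [-0.2, 0.2, -0.2]
opening: 0.087
```

```bash
python3 - <<'E'
from h import *
w=snap('wrist','w1.png');o=sensors.get_obs();print(o['clock'],o['tool_pos'],o['orientation'],o['joint_pos'])
E
```

```text
1.2 [ 0.47139316 -0.39836085  0.28045645] [ 1.79993968e+02  1.06872927e-02 -8.98653157e+01] [-2.20993557e+01  1.34909379e+01 -2.18681166e+00 -7.90407962e-03
 -7.43318776e+01  2.22361759e+01]
```

View pics/w1.png

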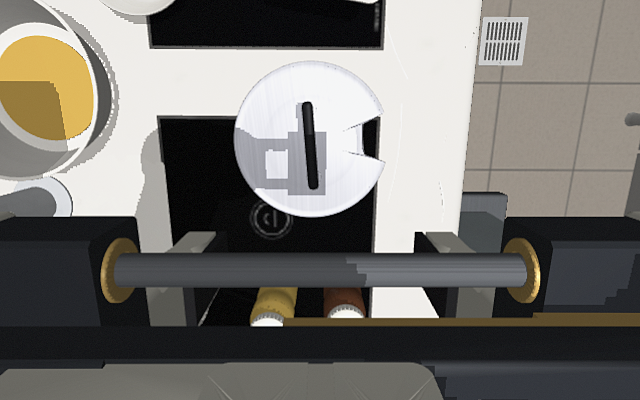

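The lid is clearly visible: disc centre about (309,139), bar from (306,104) to (314,187), notch floor near x=362. I'll measure it with masks.

```bash
python3 - <<'E'
from h import *
np.set_printoptions(precision=4,suppress=True)
w=ld('wrist'); f=w['frame']; g=f.max(2)
m=(g<60).astype(np.uint8); n,l,st,ce=cv2.connectedComponentsWithStats(m)
k=l[150,311] if l[150,311] else l[140,309]; print(st[k],ce[k])
ys,xs=np.where(l==k); r=cv2.minAreaRect(np.c_[xs,ys].astype(np.float32)); print(r)
b=cv2.boxPoints(r)
ends=sorted([ (b[i]+b[(i+1)%4])/2 for i in range(4)],key=lambda p:p[1]); e0,e1=ends[0],ends[-1]
P=onz(w,[e0,e1,r[0]],.050); print('bar',P,np.linalg.norm(P[0]-P[1]))
d=P[0]-P[1]; print('lid y dir angle', np.degrees(np.arctan2(d[1],d[0])))
# lid disc against black: edge pts via bright mask, circle by radial scan
pts=[]
c=np.array([309.,139.])
hsv=f.astype(int)
for a in np.radians(np.arange(0,360,3)):
    if abs(np.degrees(a))<30 or np.degrees(a)>330: continue
    R=np.arange(60,90,.5); q=c+np.c_[np.cos(a)*R,np.sin(a)*R]
    v=cv2.remap(g.astype(np.float32),q[:,0].astype(np.float32)[None],q[:,1].astype(np.float32)[None],1)[0]
    dv=np.diff(v); i=dv.argmin()
    if dv[i]<-18: pts.append(q[i])
W=onz(w,pts,.004)[:,:2]
from scipy.optimize import least_squares
s=least_squares(lambda p:np.hypot(W[:,0]-p[0],W[:,1]-p[1])-p[2],[.48,-.42,.093],loss='soft_l1',f_scale=.001); print(len(W),s.x)
E
```

```text
[302 102  16  87 801] [309.824  146.9376]
((309.804443359375, 145.05564880371094), (86.60332489013672, 10.127644538879395), 85.42607879638672)
bar [[ 0.4881 -0.4679  0.05  ]
 [ 0.4808 -0.3758  0.05  ]
 [ 0.4846 -0.4232  0.05  ]] 0.09239378726040307
lid y dir angle -85.46116368555566
62 [ 0.4842 -0.4221  0.0931]
```

```bash
python3 -c "
from h import *
goal([.52,0.0,.29],[180,0,-90])"
```

```text
shift cm [-39.82  -4.95  -0.95] rotvec [0.0001 0.0002 0.0024] rows 6.422860556735978 0.012639516044890813
```

>>> move_arm(
  commands=[
    [8.7,-5.5,-0.7,-0.2,0,0,0],
    [8.7,-11,-1.4,-0.4,0,0,0],
    [8.7,-16.8,-2.1,-0.5,0,0,0],
    [8.7,-22.8,-2.8,-0.6,0,0,0],
    [8.7,-28.8,-3.5,-0.7,0,0,0],
    [8.7,-34.6,-4.2,-0.8,0,0,0],
    [8.7,-39.8,-5,-1,0,0,0],
    [8.7,-39.8,-5,-1,0,0,0],
  ],
)

```text
clock: 2.2
tool_pos: [0.5205, 0.0005, 0.2903]
orientation: [180.0, 0.0, -89.9]
force: [0.0, -0.2, -0.1]
opening: 0.0865
```

```bash
python3 - <<'E'
from h import *
w=snap('wrist','w2.png');o=sensors.get_obs();print(o['clock'],o['tool_pos'],o['orientation'])
goal([.51,0.36,.28],[180,0,-90])
E
```

```text
2.25 [ 0.52018376 -0.00089593  0.29023896] [ 1.79960972e+02 -1.17581340e-02 -8.99430883e+01]
shift cm [-36.09   0.98   1.02] rotvec [ 0.0007 -0.0002  0.001 ] rows 5.778955888487535 0.0065420038222473425
```

View pics/w2.png

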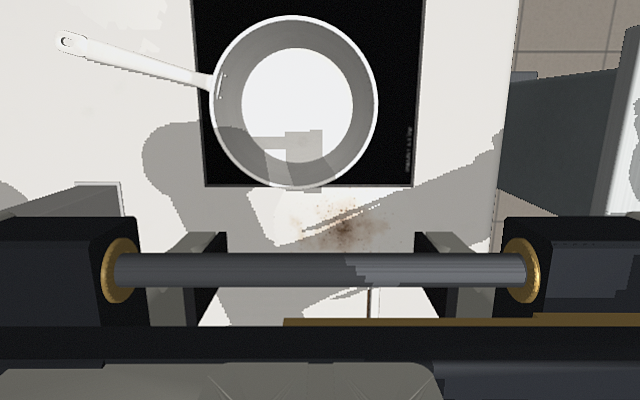

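```bash
python3 - <<'E'
from h import *
np.set_printoptions(precision=4,suppress=True)
from scipy.optimize import least_squares
w=ld('wrist'); f=w['frame']; g=f.max(2).astype(np.float32)
c=np.array([293.5,101.]);pts=[]
for a in np.arange(0,360,3):
    if 185<a<215: continue
    r=np.radians(a);R=np.arange(76,100,.5); q=c+np.c_[np.cos(r)*R,np.sin(r)*R]
    v=cv2.remap(g,q[:,0].astype(np.float32)[None],q[:,1].astype(np.float32)[None],1)[0]
    dv=v[2:]-v[:-2]; i=dv.argmin()
    if dv[i]<-60: pts.append(q[i+1])
pts=np.array(pts);print(len(pts))
for z in (.060,.064,.068):
    W=onz(w,pts,z)[:,:2]
    s=least_squares(lambda p:np.hypot(W[:,0]-p[0],W[:,1]-p[1])-p[2],[.54,-.07,.086],loss='soft_l1',f_scale=.001); print(z,s.x,np.median(abs(s.fun)))
print(onz(w,[(213,82),(70,40)],.06))
t=ld('top')
print(onz(t,[(331.6,199.0)],.064))
E
```

```text
100
0.06 [ 0.5492 -0.0647  0.0882] 0.00014438964852277192
0.064 [ 0.5489 -0.0647  0.0873] 0.00014288618533155745
0.068 [ 0.5486 -0.0647  0.0864] 0.00014138295024726522
[[ 0.6312 -0.0894  0.06  ]
 [ 0.771  -0.129   0.06  ]]
[[ 0.544 -0.07   0.064]]
```

>>> move_arm(
  commands=[
    [8.7,-5,0.1,0.1,0,0,0],
    [8.7,-10,0.2,0.2,0,0,0],
    [8.7,-15.6,0.4,0.4,0,0,0],
    [8.7,-21.4,0.6,0.6,0,0,0],
    [8.7,-27,0.8,0.8,0,0,0],
    [8.7,-32,0.9,1,0,0,0],
    [8.7,-36,1,1,0,0,0],
    [8.7,-36,1,1,0,0,0],
  ],
)

```text
clock: 3.25
tool_pos: [0.5108, 0.359, 0.2792]
orientation: [179.9, -0.1, -90.0]
force: [-0.5, -1.2, -0.9]
opening: 0.0871
```

```bash
python3 - <<'E'
from h import *
w=snap('wrist','w3.png');o=sensors.get_obs();print(o['clock'],o['tool_pos'],o['orientation'])
f=w['frame'][:,:,::-1]
cv2.imwrite('pics/w3z.png',cv2.resize(f[0:220,200:460],None,fx=3,fy=2.7,interpolation=cv2.INTER_CUBIC))
E
```

```text
3.3 [0.51077557 0.35778596 0.27955065] [ 1.79935261e+02 -8.35183545e-02 -9.00545180e+01]
```

View pics/w3.png

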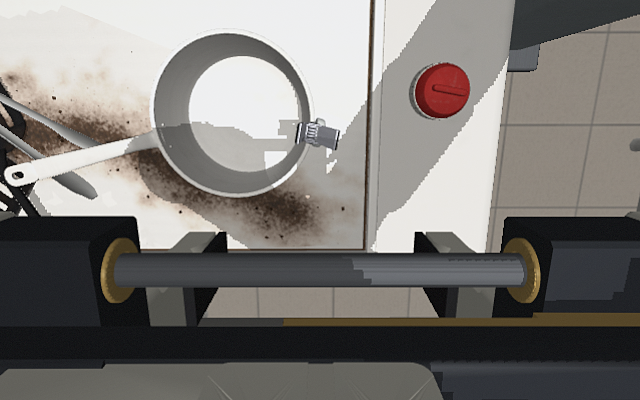

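View pics/w3z.png

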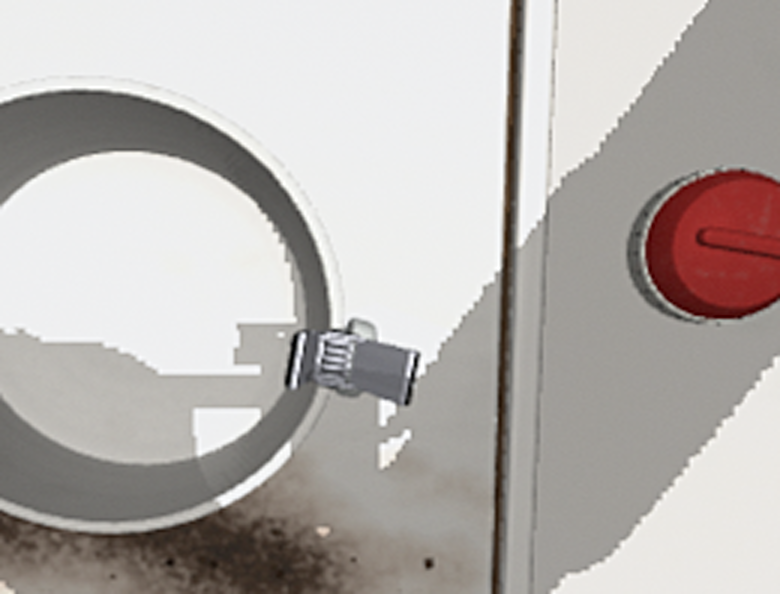

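```bash
python3 - <<'E'
from h import *
np.set_printoptions(precision=4,suppress=True)
from scipy.optimize import least_squares
w=ld('wrist'); f=w['frame']; 
# saucepan: ridge of bright rim -> inner edge: rim bright to dark wall (going inward)
g=f.max(2).astype(np.float32)
c=np.array([233.,112.]);pts=[]
for a in np.arange(0,360,3):
    if 140<a<180 or a<40 : continue
    r=np.radians(a);R=np.arange(70,90,.5); q=c+np.c_[np.cos(r)*R,np.sin(r)*R]
    v=cv2.remap(g,q[:,0].astype(np.float32)[None],q[:,1].astype(np.float32)[None],1)[0]
    dv=v[2:]-v[:-2]; i=dv.argmax()
    if dv[i]>25: pts.append(q[i+1])
pts=np.array(pts);print(len(pts))
for z in (.072,.075,.078):
    W=onz(w,pts,z)[:,:2]
    s=least_squares(lambda p:np.hypot(W[:,0]-p[0],W[:,1]-p[1])-p[2],[.59,.29,.077],loss='soft_l1',f_scale=.001); print(z,s.x,np.median(abs(s.fun)))
C=s.x[:2]
Z=lambda x,y:(200+(x+.5)/3-.5,(y+.5)/2.7-.5)
P=onz(w,[Z(292,333),Z(290,388),Z(417,350),Z(410,405),Z(291,360),Z(414,378)],.121);print(P)
m=(P[4]+P[5])/2;print('mid tops',m, 'wid',np.linalg.norm(P[4]-P[5]),'axis',np.degrees(np.arctan2(*(P[4]-P[5])[[1,0]])),'radial',np.degrees(np.arctan2(*(C-m[:2])[::-1])),np.hypot(*(C-m[:2])))
E
```

```text
93
0.072 [0.5985 0.3031 0.077 ] 0.00013866940026024954
0.075 [0.5977 0.303  0.0763] 0.00013752200797169378
0.078 [0.597  0.303  0.0757] 0.00013637470710516075
[[0.531  0.3069 0.121 ]
 [0.5318 0.3243 0.121 ]
 [0.4951 0.3122 0.121 ]
 [0.4969 0.3298 0.121 ]
 [0.5314 0.3154 0.121 ]
 [0.4958 0.3211 0.121 ]]
mid tops [0.5136 0.3183 0.121 ] wid 0.03600003377335775 axis -9.150002363154739 radial -10.393298989539705 0.08480264086397979
```

```bash
cat >> h.py <<'E'
def clipframe(C,zr,ang_in,lean,rad):
    """C rim centre xy, ang_in: direction (deg) of clip x (into pan)"""
    a=np.radians(ang_in); r=np.array([np.cos(a),np.sin(a),0]); z=np.array([0,0,1.])
    cx=np.cos(lean)*r+np.sin(lean)*z; cz=-np.sin(lean)*r+np.cos(lean)*z; cy=np.cross(cz,cx)
    O=np.array([C[0],C[1],zr])-rad*r
    R=np.c_[-cy,-cx,-cz]   # tool axes
    return O,R,cz
E
python3 - <<'E'
from h import *
np.set_printoptions(precision=4,suppress=True)
O,R,cz=clipframe([.5977,.303],.075,-10,.15,.0785); print(O,R)
goal(O+cz*.085,R); goal(O+cz*.014,R)
E
```

```text
[0.5204 0.3166 0.075 ] [[-0.1736 -0.9737  0.1472]
 [-0.9848  0.1717 -0.0259]
 [-0.     -0.1494 -0.9888]]
shift cm [ 3.88  0.27 12.06] rotvec [0.1506 0.0115 0.1734] rows 2.0268192011653 1.2313264271321736
shift cm [ 4.05 -0.78 19.08] rotvec [0.1506 0.0115 0.1734] rows 3.1226867597079746 1.2313264271321736
```

>>> move_arm(
  commands=[
    [8.7,1.3,0.1,4,0.05,0.004,0.06],
    [8.7,2.6,0.2,8,0.1,0.008,0.12],
    [8.7,3.9,0.3,12,0.15,0.011,0.173],
    [8.7,3.9,0.3,12,0.15,0.011,0.173],
    [8.7,3.9,0,14,0.15,0.011,0.173],
    [8.7,4,-0.3,16,0.15,0.011,0.173],
    [8.7,4,-0.5,17.6,0.15,0.011,0.173],
    [8.7,4.05,-0.8,19.1,0.15,0.011,0.173],
  ],
)

```text
clock: 4.3
tool_pos: [0.5195, 0.3181, 0.0899]
orientation: [-171.4, 0.2, -99.9]
force: [0.2, 0.5, 0.1]
opening: 0.0867
```

```bash
python3 - <<'E'
from h import *
np.set_printoptions(precision=4,suppress=True)
w=snap('wrist','w4.png');s=snap('scene');o=sensors.get_obs();print(o['clock'],o['tool_pos'],o['orientation'],o['force'])
f=s['frame'][:,:,::-1]
cv2.imwrite('pics/s4.png',cv2.resize(f[200:320,150:310],None,fx=4.5,fy=4.5,interpolation=cv2.INTER_CUBIC))
O,R,cz=clipframe([.5977,.303],.075,-10,.15,.0785)
goal(O+cz*.014,R)
E
```

```text
4.4 [0.5184 0.317  0.0882] [-171.4582    0.0057  -99.9654] [-0.2598  0.2442 -0.4403]
shift cm [ 0.   -0.   -0.06] rotvec [0.0009 0.0002 0.0006] rows 0.009826109869014556 0.005906044396708491
```

View pics/w4.png

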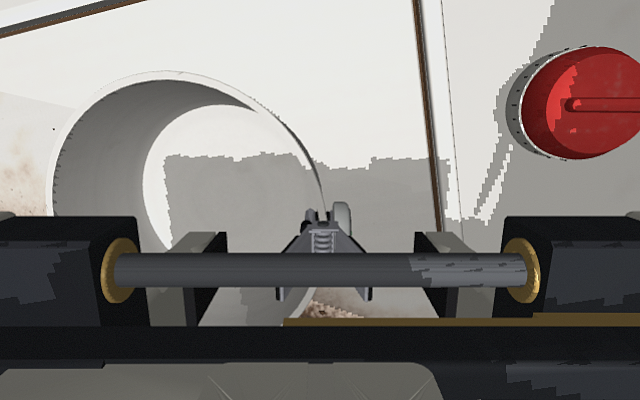

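View pics/s4.png

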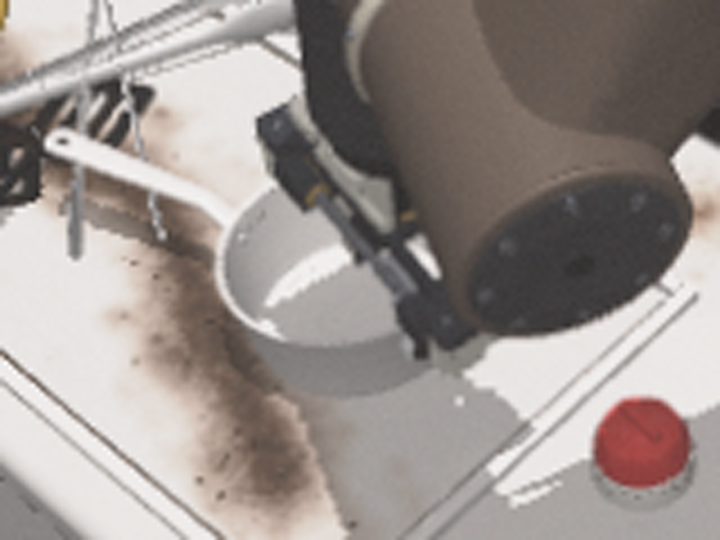

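The clip's tails sit at columns 277–372, centred about 324 between the fingers, so I'll squeeze.

>>> move_arm(
  commands=[
    [1.5,0,0,0,0,0,0],
    [1.5,0,0,0,0,0,0],
    [1.5,0,0,0,0,0,0],
    [1.5,0,0,0,0,0,0],
    [1.5,0,0,0,0,0,0],
    [1.5,0,0,0,0,0,0],
    [1.5,0,0,0,0,0,0],
    [1.5,0,0,0,0,0,0],
  ],
)

```text
clock: 5.4
tool_pos: [0.5194, 0.3192, 0.0913]
orientation: [-171.3, 0.3, -99.9]
force: [-3.0, 1.3, 9.1]
opening: 0.0185
```

```bash
python3 - <<'E'
from h import *
np.set_printoptions(precision=4,suppress=True)
w=snap('wrist');o=sensors.get_obs();print(o['clock'],o['tool_pos'],o['opening'],o['force'])
f=w['frame'][:,:,::-1]
cv2.imwrite('pics/w5.png',cv2.resize(f[60:340,160:480],None,fx=2.4,fy=2.1,interpolation=cv2.INTER_CUBIC))
E
```

```text
5.45 [0.5193 0.3192 0.0912] 0.018321580837310236 [-2.4066  0.2374 10.3141]
```

View pics/w5.png

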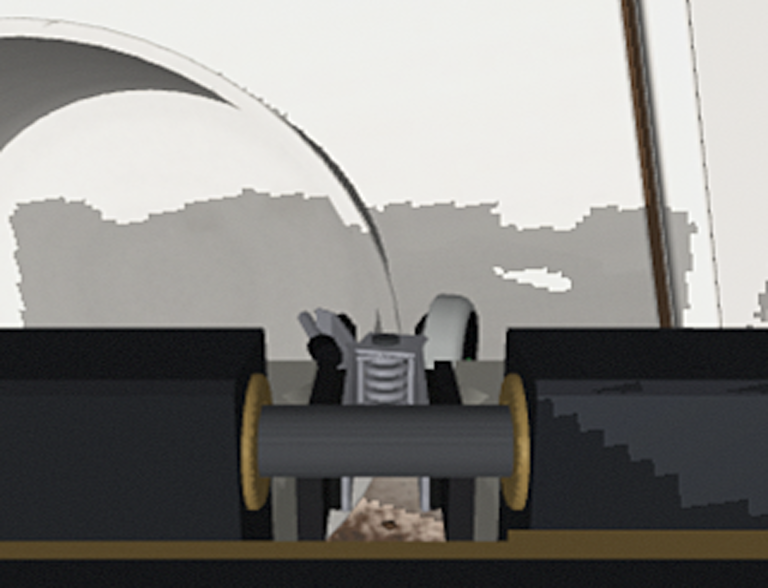

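The clip is squeezed symmetrically at an 18.3 mm opening, with both jaws splayed off the wall. Next I lift along the clip axis.

>>> move_arm(
  commands=[
    [1.5,0,0,-0.5,0,0,0],
    [1.5,0,0,-1.5,0,0,0],
    [1.5,0,0,-3,0,0,0],
    [1.5,0,0,-5,0,0,0],
    [1.5,0,0,-7.2,0,0,0],
    [1.5,0,0,-9.5,0,0,0],
    [1.5,0,0,-11.5,0,0,0],
    [1.5,0,0,-12.5,0,0,0],
  ],
)

```text
clock: 6.45
tool_pos: [0.4999, 0.3213, 0.2152]
orientation: [-171.3, 0.2, -99.9]
force: [0.5, 0.8, -0.6]
opening: 0.0185
```

```bash
python3 - <<'E'
from h import *
np.set_printoptions(precision=4,suppress=True)
w=snap('wrist');s=snap('scene');o=sensors.get_obs();print(o['clock'],o['tool_pos'],o['opening'],o['force'])
f=w['frame'][:,:,::-1]
cv2.imwrite('pics/w6.png',cv2.resize(f[60:340,160:480],None,fx=2.4,fy=2.1,interpolation=cv2.INTER_CUBIC))
cv2.imwrite('pics/s6.png',cv2.resize(s['frame'][160:320,150:350,::-1],None,fx=3.6,fy=3.6,interpolation=cv2.INTER_CUBIC))
O,R,cz=clipframe([.5489,-.0647],.064,-7,.29,.085);print(O)
goal(O+cz*.11,R); goal(O+cz*.017,R)
E
```

```text
6.55 [0.5001 0.3213 0.2147] 0.01786001412432145 [-0.5767  0.0627 -0.4878]
[ 0.4645 -0.0543  0.064 ]
shift cm [37.8   0.84  4.29] rotvec [ 0.1386 -0.0071 -0.0504] rows 6.087995911233594 0.790732223158387
shift cm [37.7  -0.45 13.5 ] rotvec [ 0.1386 -0.0071 -0.0504] rows 6.4076637321289285 0.790732223158387
```

View pics/w6.png

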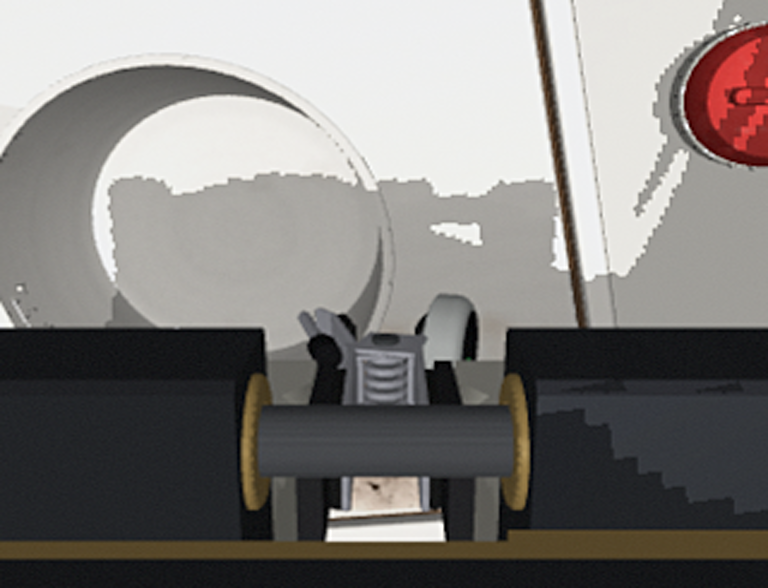

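View pics/s6.png

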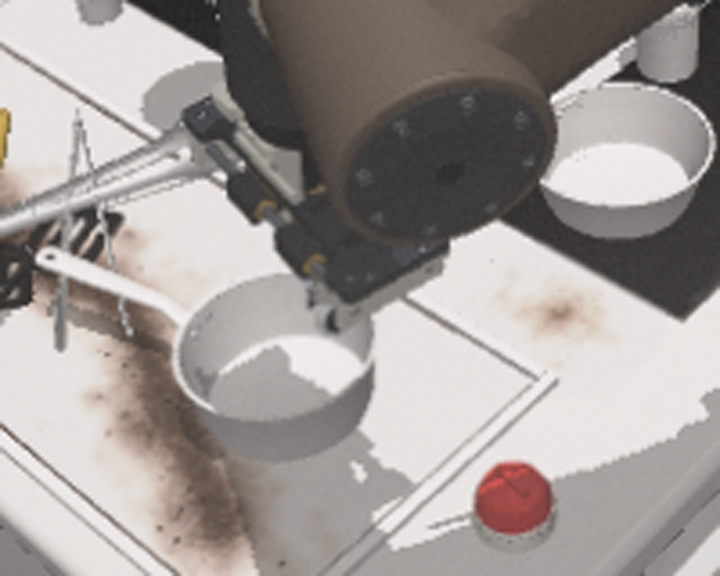

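>>> move_arm(
  commands=[
    [1.5,4.5,0,0,0.02,0,0],
    [1.5,10,0.1,0,0.04,0,-0.01],
    [1.5,16,0.2,0.3,0.06,0,-0.02],
    [1.5,22,0.4,1.2,0.08,0,-0.03],
    [1.5,28,0.6,2.4,0.1,-0.005,-0.04],
    [1.5,33.5,0.7,3.5,0.12,-0.007,-0.05],
    [1.5,37.8,0.8,4.3,0.139,-0.007,-0.05],
    [1.5,37.8,0.8,4.3,0.139,-0.007,-0.05],
  ],
)

```text
clock: 7.55
tool_pos: [0.4309, -0.0541, 0.1671]
orientation: [-163.6, -0.2, -97.3]
force: [0.0, 0.6, -1.0]
opening: 0.0176
```

```bash
python3 - <<'E'
from h import *
np.set_printoptions(precision=4,suppress=True)
w=snap('wrist','w7.png');s=snap('scene');o=sensors.get_obs();print(o['clock'],o['tool_pos'],o['orientation'],o['opening'],o['force'])
cv2.imwrite('pics/s7.png',cv2.resize(s['frame'][140:280,220:400,::-1],None,fx=4,fy=4,interpolation=cv2.INTER_CUBIC))
O,R,cz=clipframe([.5489,-.0647],.064,-7,.29,.085);print(O)
goal(O+cz*.04,R); goal(O+cz*.017,R)
E
```

```text
7.65 [ 0.4331 -0.0516  0.1685] [-163.441    -0.1249  -97.1216] 0.017977867169691263 [ 0.6226  0.6124 -1.4039]
[ 0.4645 -0.0543  0.064 ]
shift cm [-0.13 -0.04  6.92] rotvec [ 0.001  -0.0027 -0.0014] rows 1.1068025775985435 0.017136775812507242
shift cm [-0.14 -0.04  9.22] rotvec [ 0.001  -0.0027 -0.0014] rows 1.47476251777479 0.017136775812507242
```

View pics/w7.png

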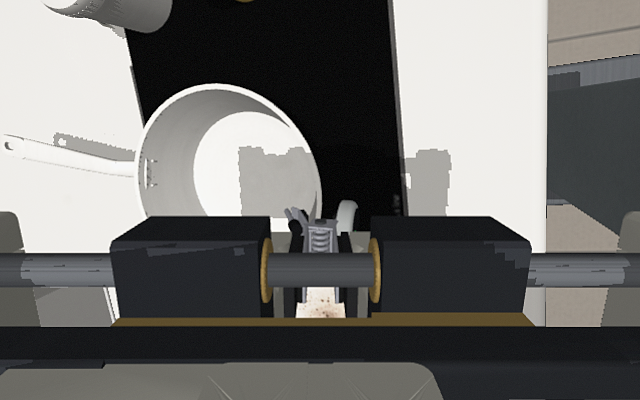

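View pics/s7.png

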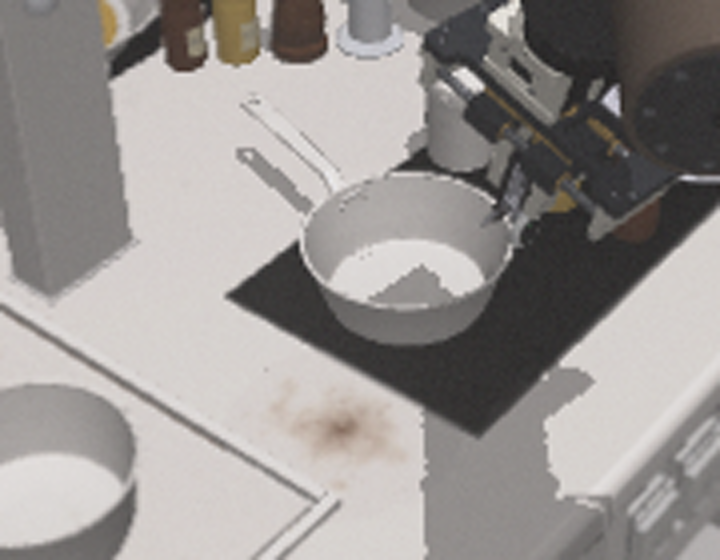

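```bash
python3 - <<'E'
from h import *
np.set_printoptions(precision=4,suppress=True)
from scipy.optimize import least_squares
w=ld('wrist'); f=w['frame']; g=f.max(2).astype(np.float32)
c=np.array([228.,175.]);pts=[]
for a in np.arange(-75,12,2):
    r=np.radians(a);R=np.arange(75,115,.5); q=c+np.c_[np.cos(r)*R,np.sin(r)*R]
    v=cv2.remap(g,q[:,0].astype(np.float32)[None],q[:,1].astype(np.float32)[None],1)[0]
    dv=v[2:]-v[:-2]; i=dv.argmin()
    if dv[i]<-60: pts.append(q[i+1])
pts=np.array(pts);print(len(pts))
for z in (.060,.064,.068):
    W=onz(w,pts,z)[:,:2]
    s=least_squares(lambda p:np.hypot(W[:,0]-p[0],W[:,1]-p[1])-p[2],[.54,-.07,.086],loss='soft_l1',f_scale=.001)
    print(z,s.x,np.median(abs(s.fun)),'resid about (.5489,-.0647):',np.hypot(W[:,0]-.5489,W[:,1]+.0647)[::8])
E
```

```text
44
0.06 [ 0.5495 -0.0645  0.0884] 0.0001323738962436538 resid about (.5489,-.0647): [0.0878 0.0876 0.0877 0.0878 0.0874 0.0881]
0.064 [ 0.5469 -0.0652  0.087 ] 0.0001302715172919952 resid about (.5489,-.0647): [0.0884 0.0886 0.0889 0.0892 0.0888 0.0894]
0.068 [ 0.5442 -0.066   0.0856] 0.0001281709186965671 resid about (.5489,-.0647): [0.089  0.0895 0.0901 0.0905 0.0902 0.0907]
```

>>> move_arm(
  commands=[
    [1.5,-0.1,0,1,0,-0.002,0],
    [1.5,-0.1,0,2.2,0,-0.002,0],
    [1.5,-0.1,0,3.4,0,-0.002,0],
    [1.5,-0.1,0,4.6,0,-0.002,0],
    [1.5,-0.1,0,5.8,0,-0.002,0],
    [1.5,-0.1,0,7,0,-0.002,0],
    [1.5,-0.1,0,7.8,0,-0.002,0],
    [1.5,-0.1,0,8.3,0,-0.002,0],
  ],
)

```text
clock: 8.65
tool_pos: [0.4579, -0.053, 0.0895]
orientation: [-163.6, 0.0, -96.9]
force: [0.1, 0.5, -1.3]
opening: 0.0182
```

```bash
python3 - <<'E'
from h import *
np.set_printoptions(precision=4,suppress=True)
w=snap('wrist');s=snap('scene');o=sensors.get_obs();print(o['clock'],o['tool_pos'],o['orientation'],o['opening'],o['force'])
cv2.imwrite('pics/w8.png',cv2.resize(w['frame'][60:340,160:480,::-1],None,fx=2.4,fy=2.1,interpolation=cv2.INTER_CUBIC))
cv2.imwrite('pics/s8.png',cv2.resize(s['frame'][150:250,260:400,::-1],None,fx=5.5,fy=5.5,interpolation=cv2.INTER_CUBIC))
O,R,cz=clipframe([.549,-.0647],.062,-7,.29,.085);print(O)
goal(O+cz*.017,R)
E
```

```text
8.75 [ 0.4577 -0.0534  0.0897] [-163.6066    0.0175  -96.9719] 0.01825768024623446 [ 0.988  -0.4497 -0.5306]
[ 0.4646 -0.0543  0.062 ]
shift cm [0.01 0.12 1.15] rotvec [0.0039 0.0004 0.0004] rows 0.18561988519162853 0.02101406738296281
```

View pics/w8.png

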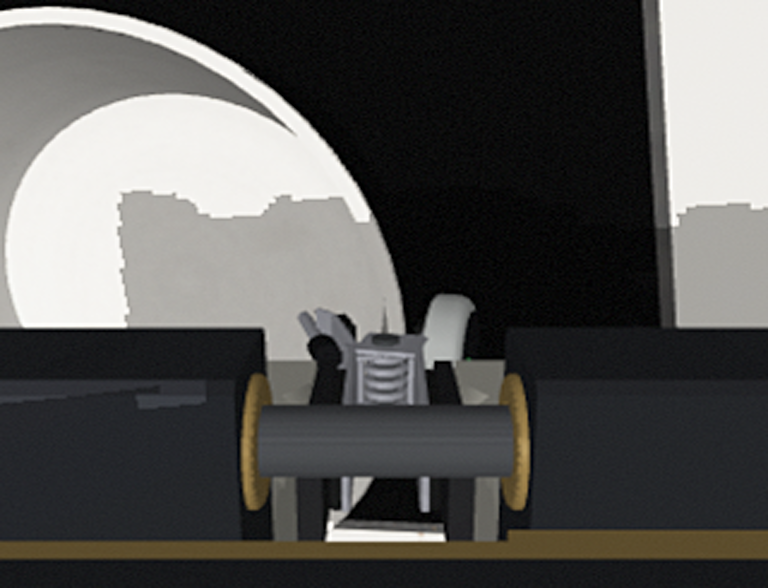

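View pics/s8.png

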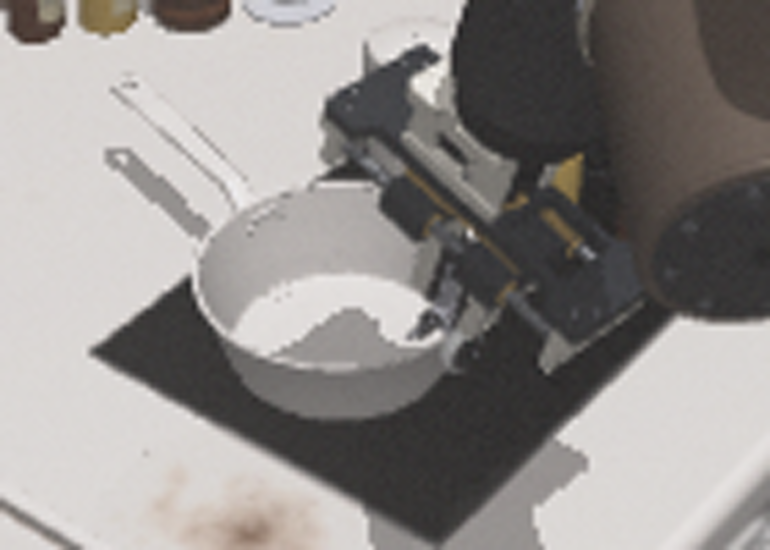

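>>> move_arm(
  commands=[
    [1.5,0,0.1,0.3,0.004,0,0],
    [1.5,0,0.15,0.6,0.004,0,0],
    [1.5,0,0.15,0.9,0.004,0,0],
    [1.5,0,0.15,1.1,0.004,0,0],
    [1.5,0,0.15,1.3,0.004,0,0],
    [1.5,0,0.15,1.4,0.004,0,0],
    [1.5,0,0.15,1.4,0.004,0,0],
    [1.5,0,0.15,1.4,0.004,0,0],
  ],
)

```text
clock: 9.75
tool_pos: [0.4631, -0.0552, 0.0806]
orientation: [-163.8, 0.3, -96.9]
force: [-1.2, -0.9, -1.1]
opening: 0.0184
```

```bash
python3 - <<'E'
from h import *
np.set_printoptions(precision=4,suppress=True)
w=snap('wrist');o=sensors.get_obs();print(o['clock'],o['tool_pos'],o['orientation'],o['opening'],o['force'])
cv2.imwrite('pics/w9.png',cv2.resize(w['frame'][60:340,160:480,::-1],None,fx=2.4,fy=2.1,interpolation=cv2.INTER_CUBIC))
O,R,cz=clipframe([.549,-.0647],.062,-7,.29,.085)
print('TCP height along cz',(o['tool_pos']-O)@cz)
goal(O+cz*.017,R)
E
```

```text
9.8 [ 0.4632 -0.0551  0.0806] [-163.828     0.2625  -96.9331] 0.01830671586054919 [-0.4991 -0.4333 -1.6546]
TCP height along cz 0.018190845124670486
shift cm [-0.09  0.4   0.12] rotvec [ 0.0077  0.0047 -0.0002] rows 0.06937673084975451 0.048599690266055914
```

View pics/w9.png

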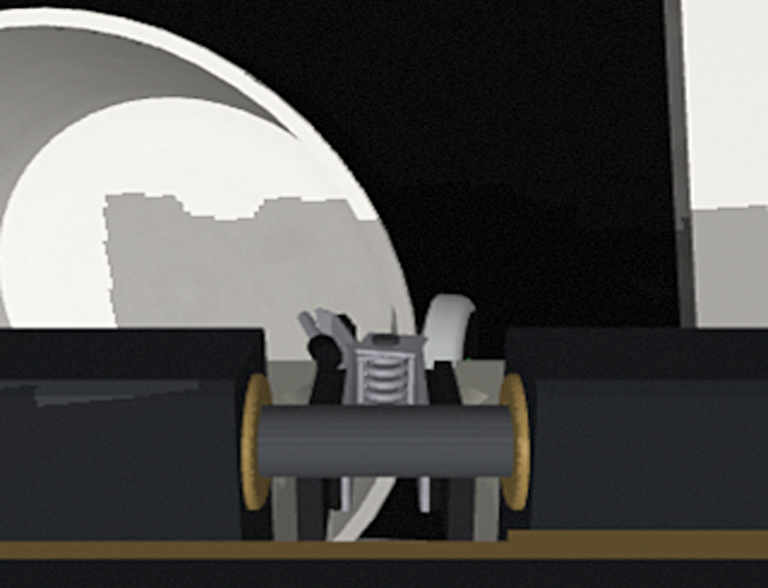

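```bash
cat >> h.py <<'E'
import json
CH=[[-30.6,13.9,-5.4,0,0,-1.223],[-39.8,-5,-1,0,0,0],[-36,1,1,0,0,0],[4.05,-.8,19.1,.15,.011,.173],[0]*6,[0,0,-12.5,0,0,0],[37.8,.8,4.3,.139,-.007,-.05],[-.1,0,8.3,0,-.002,0],[0,.15,1.4,.004,0,0]]
def chain(extra=[],upto=None):
    p=np.array([.23,-.635,.227]);R=Rn.from_euler('xyz',[180,0,-160.073],degrees=True);out=[]
    for r in (CH+extra)[:upto]:
        p=p+R.apply(np.array(r[:3])/100);R=R*Rn.from_rotvec(r[3:]);out.append((p.copy(),R.as_euler('xyz',degrees=True)))
    return out
E
python3 - <<'E'
from h import *
np.set_printoptions(precision=4,suppress=True)
for c in chain(): print(*c)
for i in range(4): print(sensors.get_obs()['tool_pos'],sensors.get_obs()['force'])
E
```

```text
[ 0.4703 -0.4     0.281 ] [180.       0.     -90.0003]
[ 0.5203 -0.002   0.291 ] [180.       0.     -90.0003]
[0.5103 0.358  0.281 ] [180.       0.     -90.0003]
[0.5183 0.3175 0.09  ] [-171.3941    0.1154  -99.9224]
[0.5183 0.3175 0.09  ] [-171.3941    0.1154  -99.9224]
[0.4998 0.3204 0.2136] [-171.3941    0.1154  -99.9224]
[ 0.4333 -0.0516  0.1691] [-163.4283   -0.1174  -97.0414]
[ 0.4569 -0.0536  0.0896] [-163.4284   -0.0076  -97.0088]
[ 0.4594 -0.0539  0.0757] [-163.1992   -0.0076  -97.0088]
[ 0.4632 -0.0551  0.0806] [-0.4991 -0.4333 -1.6546]
[ 0.4632 -0.0551  0.0806] [-0.4991 -0.4333 -1.6546]
[ 0.4632 -0.0551  0.0806] [-0.4991 -0.4333 -1.6546]
[ 0.4632 -0.0551  0.0806] [-0.4991 -0.4333 -1.6546]
```

```bash
python3 - <<'E'
from h import *
np.set_printoptions(precision=3,suppress=True)
o=sensors.get_obs();print(o['joint_pos'],o['qvel'],o['tau'],o['moment'])
E
```

```text
[ 21.806   0.909 -58.229  24.82  -18.05  -51.568] [-0.076 -0.05   0.004  0.046 -0.062 -0.087] [  0.057 -21.311  20.593   4.007   0.909   0.017] [ 0.138  1.573 -0.015]
```

```bash
python3 - <<'E'
from h import *
np.set_printoptions(precision=4,suppress=True)
O,R,cz=clipframe([.549,-.0647],.062,-7,.19,.085);print(O, O+cz*.0165)
b=chain()[-1]
for h in (.024,.0165,.0135): goal(O+cz*h,R,b)
E
```

```text
[ 0.4646 -0.0543  0.062 ] [ 0.4615 -0.054   0.0782]
shift cm [-0.02 -0.35 -0.92] rotvec [-0.1032 -0.0002 -0.0001] rows 0.15806863950871985 0.5527686429878911
shift cm [-0.02 -0.28 -0.18] rotvec [-0.1032 -0.0002 -0.0001] rows 0.05248917286739279 0.5527686429878911
shift cm [-0.02 -0.24  0.12] rotvec [-0.1032 -0.0002 -0.0001] rows 0.04389624878243255 0.5527686429878911
```

>>> move_arm(
  commands=[
    [1.5,0,-0.1,-0.7,-0.03,0,0],
    [1.5,0,-0.2,-0.92,-0.06,0,0],
    [1.5,0,-0.3,-0.92,-0.09,0,0],
    [1.5,0,-0.35,-0.92,-0.103,0,0],
    [1.5,0,-0.35,-0.92,-0.103,0,0],
    [1.5,0,-0.35,-0.92,-0.103,0,0],
    [1.5,0,-0.35,-0.92,-0.103,0,0],
    [1.5,0,-0.35,-0.92,-0.103,0,0],
  ],
)

```text
clock: 10.8
tool_pos: [0.464, -0.0553, 0.0905]
orientation: [-169.7, 0.3, -96.9]
force: [-1.3, 0.6, -1.1]
opening: 0.0182
```

```bash
sed -i 's/\[0,.15,1.4,.004,0,0\]\]/[0,.15,1.4,.004,0,0],[0,-.35,-.92,-.103,0,0]]/' h.py; python3 - <<'E'
from h import *
np.set_printoptions(precision=4,suppress=True)
w=snap('wrist');o=sensors.get_obs();print(o['clock'],o['tool_pos'],o['orientation'],o['opening'],o['force'],o['moment'],o['joint_pos']);print(chain()[-1])
cv2.imwrite('pics/w10.png',cv2.resize(w['frame'][60:340,160:480,::-1],None,fx=2.4,fy=2.1,interpolation=cv2.INTER_CUBIC))
E
```

```text
10.85 [ 0.464  -0.0552  0.0905] [-169.7128    0.267   -96.9236] 0.01776157374076438 [-2.2922  0.625  -0.7442] [0.2351 1.5008 0.0299] [ 21.2701   3.0822 -47.1399   9.0051 -30.8786 -35.5918]
(array([ 0.4601, -0.054 ,  0.0855]), array([-169.1007,   -0.0076,  -97.0088]))
```

View pics/w10.png

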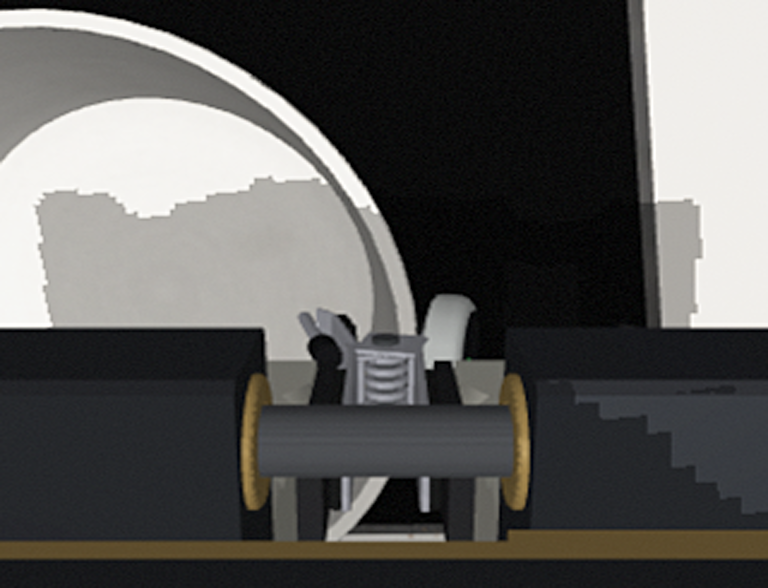

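```bash
python3 - <<'E'
from h import *
O,R,cz=clipframe([.549,-.0647],.062,-7,.19,.085)
for h in (.024,.0165,.0135): goal(O+cz*h,R)
E
```

```text
shift cm [-0.1   0.48  0.41] rotvec [0.0105 0.0048 0.0005] rows 0.10281331240408635 0.06172205432498943
shift cm [-0.09  0.48  1.16] rotvec [0.0105 0.0048 0.0005] rows 0.2015089252268836 0.06172205432498943
shift cm [-0.09  0.47  1.46] rotvec [0.0105 0.0048 0.0005] rows 0.24634113509832484 0.06172205432498943
```

>>> move_arm(
  commands=[
    [1.5,-0.1,0.25,0,0,0.004,0],
    [1.5,-0.1,0.45,0.2,0,0.004,0],
    [1.5,-0.1,0.45,0.5,0,0.004,0],
    [1.5,-0.1,0.45,0.8,0,0.004,0],
    [1.5,-0.1,0.45,1.05,0,0.004,0],
    [1.5,-0.1,0.45,1.2,0,0.004,0],
    [1.5,-0.1,0.45,1.3,0,0.004,0],
    [1.5,-0.1,0.45,1.3,0,0.004,0],
  ],
)

```text
clock: 11.85
tool_pos: [0.4621, -0.054, 0.0779]
orientation: [-169.7, 0.0, -97.0]
force: [-12.2, 3.6, 21.4]
opening: 0.0181
```

```bash
python3 - <<'E'
from h import *
np.set_printoptions(precision=4,suppress=True)
w=snap('wrist');o=sensors.get_obs();print(o['clock'],o['tool_pos'],o['orientation'],o['opening'],o['force'],o['moment'],o['joint_pos'])
cv2.imwrite('pics/w11.png',cv2.resize(w['frame'][60:340,160:480,::-1],None,fx=2.4,fy=2.1,interpolation=cv2.INTER_CUBIC))
O,R,cz=clipframe([.549,-.0647],.062,-7,.19,.085)
print((o['tool_pos']-O)@cz); goal(O+cz*.0165,R)
E
```

```text
11.9 [ 0.4622 -0.054   0.0779] [-169.6785    0.0371  -96.9638] 0.018651250848479524 [-12.5726   4.0136  22.1144] [1.3072 3.8703 0.1732] [ 21.6898   4.0881 -48.815   10.3417 -28.3904 -37.3873]
0.016117644620453578
shift cm [ 0.01  0.06 -0.04] rotvec [0.0099 0.0008 0.0005] rows 0.01133093023233779 0.05299444417964386
```

View pics/w11.png

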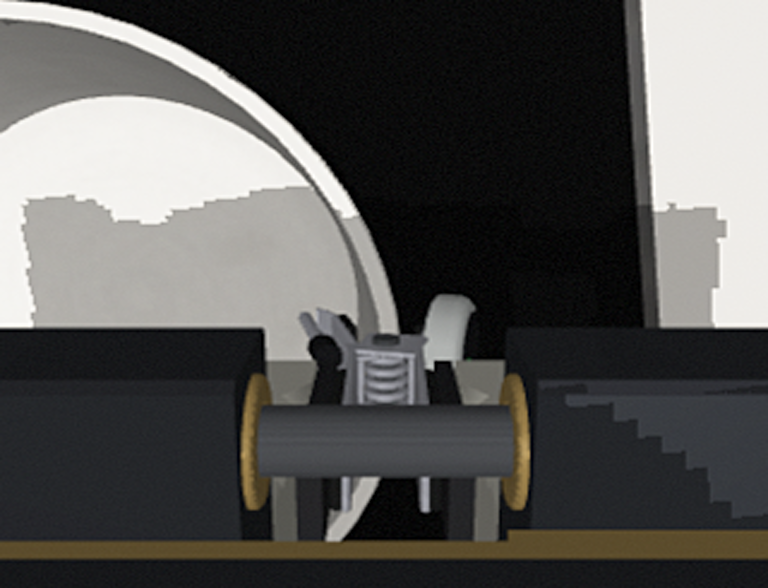

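>>> move_arm(
  commands=[
    [1.5,0,0,-0.1,0,0,0],
    [1.5,0,0,-0.1,0,0,0],
    [2.5,0,0,-0.1,0,0,0],
    [4,0,0,-0.1,0,0,0],
    [6,0,0,-0.1,0,0,0],
    [8.7,0,0,-0.1,0,0,0],
    [8.7,0,0,-0.1,0,0,0],
    [8.7,0,0,-0.1,0,0,0],
  ],
)

```text
clock: 12.9
tool_pos: [0.4622, -0.0538, 0.0779]
orientation: [-169.7, 0.1, -97.0]
force: [0.1, 0.3, -0.3]
opening: 0.0694
```

```bash
python3 - <<'E'
from h import *
np.set_printoptions(precision=4,suppress=True)
w=snap('wrist');o=sensors.get_obs();print(o['clock'],o['tool_pos'],o['orientation'],o['opening'],o['force'],o['moment'])
cv2.imwrite('pics/w12.png',cv2.resize(w['frame'][60:340,160:480,::-1],None,fx=2.4,fy=2.1,interpolation=cv2.INTER_CUBIC))
E
```

```text
12.95 [ 0.4621 -0.0538  0.0779] [-169.7062    0.0485  -96.9632] 0.07340623349726345 [-0.5046 -0.0082 -0.5935] [0.1144 0.6611 0.0167]
```

View pics/w12.png

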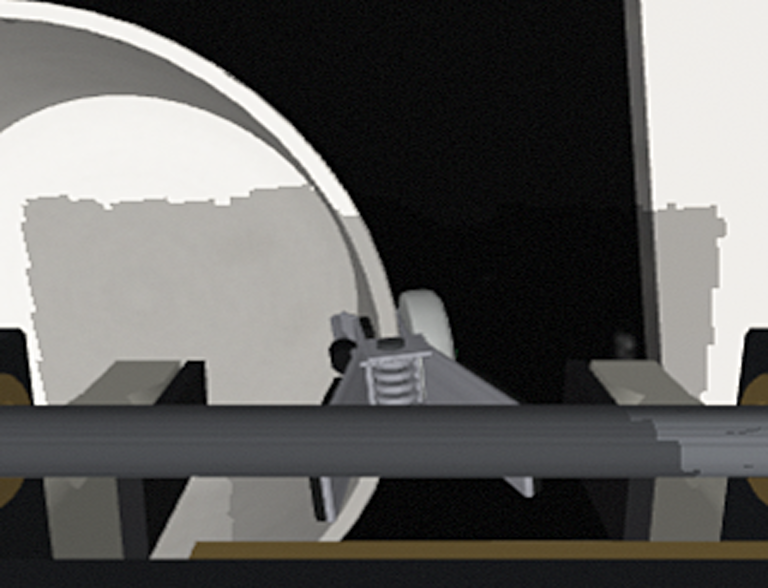

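>>> move_arm(
  commands=[
    [8.7,0,0,-0.5,0,0,0],
    [8.7,0,0,-2,0,0,0],
    [8.7,0,0,-4,0,0,0],
    [8.7,0,0,-7,0,0,0],
    [8.7,-2,0,-10,0,0,0],
    [8.7,-4,0,-13,-0.06,0,0],
    [8.7,-6,0,-15,-0.12,0,0],
    [8.7,-7,0,-16,-0.18,0,0],
  ],
)

```text
clock: 13.95
tool_pos: [0.4425, 0.0202, 0.2374]
orientation: [180.0, 0.2, -96.9]
force: [1.0, 0.1, -0.6]
opening: 0.0872
```

```bash
python3 - <<'E'
from h import *
np.set_printoptions(precision=4,suppress=True)
w=snap('wrist');s=snap('scene');o=sensors.get_obs();print(o['clock'],o['tool_pos'],o['orientation'],o['joint_pos'])
cv2.imwrite('pics/w13.png',cv2.resize(w['frame'][0:240,180:440,::-1],None,fx=3,fy=2.4,interpolation=cv2.INTER_CUBIC))
cv2.imwrite('pics/s13.png',cv2.resize(s['frame'][150:250,260:400,::-1],None,fx=5.5,fy=5.5,interpolation=cv2.INTER_CUBIC))
E
```

```text
14.05 [0.4437 0.0202 0.2367] [-179.9794    0.1157  -96.9235] [ 28.1097  -2.3523 -25.8535  -0.0905 -66.4156 -34.9971]
```

View pics/w13.png

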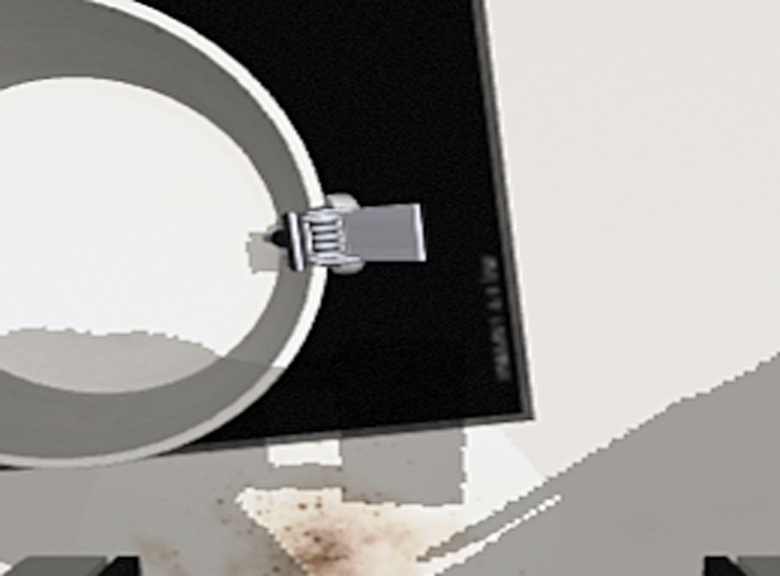

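View pics/s13.png

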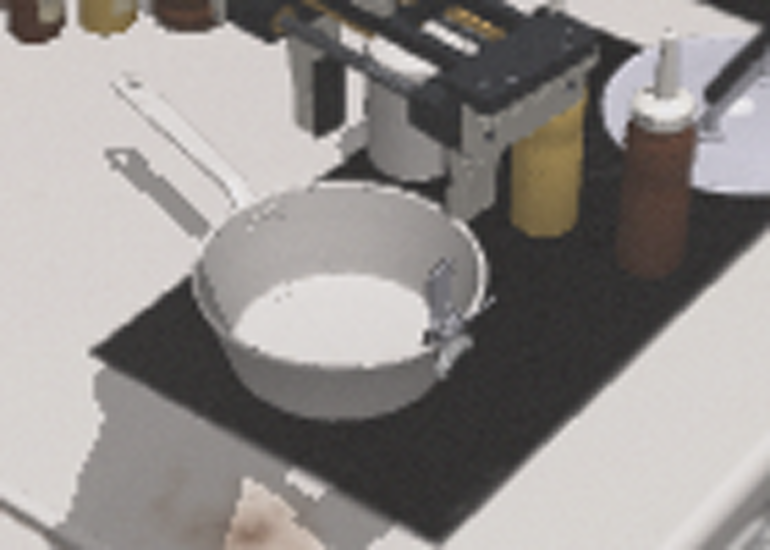

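```bash
python3 - <<'E'
from h import *
np.set_printoptions(precision=4,suppress=True)
from scipy.optimize import least_squares
w=ld('wrist'); g=w['frame'].max(2).astype(np.float32)
s=ld('scene')
# refit rim in this view
c=np.array([205.,97.]);pts=[]
for a in list(np.arange(-60,-15,2))+list(np.arange(15,60,2)):
    r=np.radians(a);R=np.arange(70,115,.5); q=c+np.c_[np.cos(r)*R,np.sin(r)*R]
    v=cv2.remap(g,q[:,0].astype(np.float32)[None],q[:,1].astype(np.float32)[None],1)[0]
    dv=v[2:]-v[:-2]; i=dv.argmin()
    if dv[i]<-60: pts.append(q[i+1])
W=onz(w,pts,.062)[:,:2]
f=least_squares(lambda p:np.hypot(W[:,0]-p[0],W[:,1]-p[1])-p[2],[.549,-.065,.088],loss='soft_l1',f_scale=.001);print(len(W),f.x)
f2=least_squares(lambda p:np.hypot(W[:,0]-p[0],W[:,1]-p[1])-.0876,[.549,-.065],loss='soft_l1',f_scale=.001);print('r fixed',f2.x)
C=f2.x
Z=lambda x,y:(180+(x+.5)/3-.5,(y+.5)/2.4-.5)
obs=dict(innertop=Z(297,241),outertop=Z(424,232))
for dz in (0,.004,.008):
    O,R,cz=clipframe(C,.062+0,-7,.29,.085);cx=-R[:,1]
    O=O+cz*dz
    print(dz,'exp inner/outer top',proj(w,[O+.048*cz+.019*cx,O+.048*cz-.02*cx]))
print(obs)
P=onz(w,[obs['innertop'],obs['outertop']],.108);m=P.mean(0);print(P,'dir',np.degrees(np.arctan2(C[1]-m[1],C[0]-m[0])),np.hypot(*(C-m[:2])))
E
```

```text
46 [ 0.5489 -0.0643  0.0877]
r fixed [ 0.5488 -0.0643]
0 exp inner/outer top [[273.9148  98.3833]
 [323.4142  98.8136]]
0.004 exp inner/outer top [[274.8099  98.271 ]
 [324.9358  98.711 ]]
0.008 exp inner/outer top [[275.7303  98.1554]
 [326.4987  98.6055]]
{'innertop': (278.6666666666667, 100.125), 'outertop': (321.0, 96.375)}
[[ 0.4662 -0.053   0.108 ]
 [ 0.4335 -0.0519  0.108 ]] dir -6.852048992226554 0.09972118984092132
```

```bash
python3 - <<'E'
from h import *
goal([.4845,-.4228,.24],[180,0,-85.45])
E
```

```text
shift cm [43.48 -9.39 -0.41] rotvec [-0.0006  0.002  -0.2003] rows 7.117960039533257 1.0723517496941788
```

>>> move_arm(
  commands=[
    [8.7,4.5,-0.9,-0.6,0,0,-0.02],
    [8.7,10,-2.1,-1,0,0,-0.05],
    [8.7,15.9,-3.4,-1,0,0,-0.08],
    [8.7,21.8,-4.7,-1,0,0,-0.11],
    [8.7,27.7,-6,-1,0,0,-0.14],
    [8.7,33.6,-7.3,-0.8,0,0,-0.17],
    [8.7,39,-8.4,-0.5,0,0.002,-0.19],
    [8.7,43.5,-9.4,-0.4,0,0.002,-0.2],
  ],
)

```text
clock: 15.05
tool_pos: [0.4816, -0.4263, 0.2381]
orientation: [179.9, -0.1, -85.6]
force: [-0.5, 0.9, 0.7]
opening: 0.087
```

```bash
python3 - <<'E'
from h import *
np.set_printoptions(precision=4,suppress=True)
w=snap('wrist','w14.png');o=sensors.get_obs();print(o['clock'],o['tool_pos'],o['orientation'])
goal([.4845,-.4228,.026],[180,0,-85.45])
E
```

```text
15.1 [ 0.4817 -0.4303  0.2372] [179.8455  -0.1267 -85.5997]
shift cm [-0.77 -0.4  21.11] rotvec [ 0.0027 -0.0022 -0.0026] rows 3.3811152497298247 0.02334512698254273
```

View pics/w14.png

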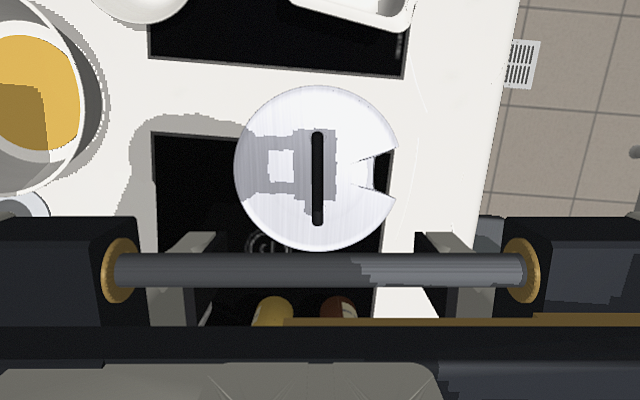

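>>> move_arm(
  commands=[
    [8.7,0,0,2,0,0,0],
    [8.7,0,0,5,0,0,0],
    [8.7,0,0,9,0,0,0],
    [8.7,0,0,12,0,0,0],
    [8.7,0,0,14,0,0,0],
    [8.7,0,0,14.5,0,0,0],
    [8.7,0,0,14.5,0,0,0],
    [8.7,0,0,14.5,0,0,0],
  ],
)

```text
clock: 16.1
tool_pos: [0.4831, -0.4247, 0.0952]
orientation: [-179.9, -0.1, -85.5]
force: [0.4, 0.7, -0.3]
opening: 0.0872
```

```bash
python3 - <<'E'
from h import *
np.set_printoptions(precision=4,suppress=True)
w=snap('wrist','w15.png');o=sensors.get_obs();print(o['clock'],o['tool_pos'],o['orientation'])
goal([.4845,-.4228,.026],[180,0,-85.45])
E
```

```text
16.15 [ 0.4831 -0.4247  0.0951] [-179.9396   -0.1246  -85.5035]
shift cm [-0.19 -0.14  6.91] rotvec [-0.0011 -0.0022 -0.0009] rows 1.1068811142858928 0.013869602688712991
```

View pics/w15.png

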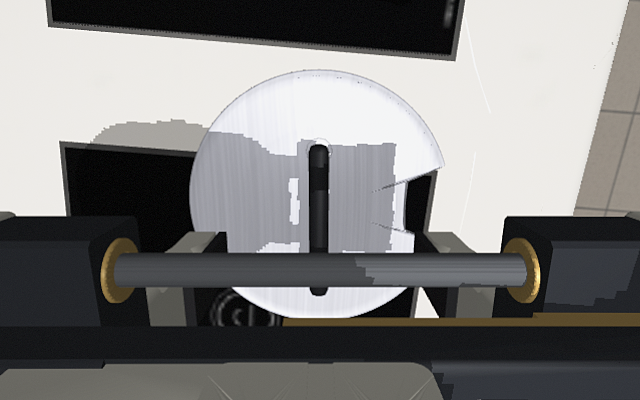

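>>> move_arm(
  commands=[
    [8.7,-0.2,-0.1,2,0,-0.002,0],
    [8.7,-0.2,-0.1,4,0,-0.002,0],
    [8.7,-0.2,-0.1,6,0,-0.002,0],
    [8.7,-0.2,-0.1,6.9,0,-0.002,0],
    [4,-0.2,-0.1,6.9,0,-0.002,0],
    [0.8,-0.2,-0.1,6.9,0,-0.002,0],
    [0.8,-0.2,-0.1,6.9,0,-0.002,0],
    [0.8,-0.2,-0.1,6.9,0,-0.002,0],
  ],
)

```text
clock: 17.15
tool_pos: [0.4837, -0.4225, 0.0255]
orientation: [-180.0, 0.0, -85.5]
force: [0.4, -0.6, 0.4]
opening: 0.0528
```

>>> move_arm(
  commands=[
    [0.6,0,0,0,0,0,0],
    [0.6,0,0,0,0,0,0],
    [0.6,0,0,0,0,0,0],
    [0.6,0,0,0,0,0,0],
    [0.6,0,0,-0.2,0,0,0],
    [0.6,0,0,-0.6,0,0,0],
    [0.6,0,0,-1,0,0,0],
    [0.6,0,0,-1,0,0,0],
  ],
)

```text
clock: 18.15
tool_pos: [0.4837, -0.4225, 0.0355]
orientation: [-180.0, 0.0, -85.5]
force: [0.1, 0.4, -1.6]
opening: 0.0119
```

```bash
python3 - <<'E'
from h import *
np.set_printoptions(precision=4,suppress=True)
w=snap('wrist','w16.png');o=sensors.get_obs();print(o['clock'],o['tool_pos'],o['orientation'],o['opening'],o['force'],o['moment'])
goal([.4845,-.4228,.28],[180,0,-85.45])
E
```

```text
18.2 [ 0.4836 -0.4225  0.0353] [-179.9992    0.0371  -85.5093] 0.011665066345270043 [-0.3514 -0.2302 -2.0925] [ 0.044   0.1236 -0.0244]
shift cm [  0.03  -0.08 -24.47] rotvec [-0.      0.0006 -0.001 ] rows 3.9156701460107475 0.00653532906394731
```

View pics/w16.png

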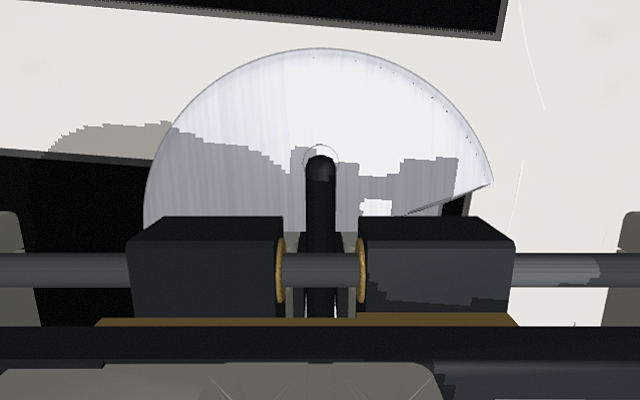

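>>> move_arm(
  commands=[
    [0.6,0,0,-1,0,0,0],
    [0.6,0,0,-3,0,0,0],
    [0.6,0,0,-6,0,0,0],
    [0.6,0,0,-9.5,0,0,0],
    [0.6,0,0,-13,0,0,0],
    [0.6,0,0,-16.5,0,0,0],
    [0.6,0,0,-19,0,0,0],
    [0.6,0,0,-20.5,0,0,0],
  ],
)

```text
clock: 19.2
tool_pos: [0.4838, -0.4227, 0.2421]
orientation: [-179.9, -0.0, -85.5]
force: [0.1, 0.3, -1.4]
opening: 0.0117
```

```bash
python3 - <<'E'
from h import *
np.set_printoptions(precision=4,suppress=True)
o=sensors.get_obs();print(o['clock'],o['tool_pos'],o['orientation'],o['opening'],o['force'],o['moment'])
goal([.475,-.0645,.24],[180,0,-97.3])
E
```

```text
19.2 [ 0.4838 -0.4227  0.2421] [-179.9235   -0.0118  -85.5041] 0.011712552124508011 [ 0.1305  0.2506 -1.4251] [-0.0137  0.0752  0.0022]
shift cm [-35.78  -1.93   0.2 ] rotvec [-0.0014 -0.0001  0.2059] rows 5.733020791309306 1.1024488532750396
```

Underside is at about 0.215, clear of the 178 mm bottles. I'll move across at moderate pace.

>>> move_arm(
  commands=[
    [0.6,-2,-0.1,0,0,0,0.01],
    [0.6,-5,-0.3,0,0,0,0.02],
    [0.6,-9,-0.5,0,0,0,0.04],
    [0.6,-13.5,-0.7,0,0,0,0.06],
    [0.6,-18,-0.9,0,0,0,0.08],
    [0.6,-22,-1.1,0,0,0,0.1],
    [0.6,-25,-1.3,0,0,0,0.12],
    [0.6,-27,-1.4,0,0,0,0.14],
  ],
)

```text
clock: 20.2
tool_pos: [0.4759, -0.1509, 0.2401]
orientation: [179.9, 0.1, -93.5]
force: [0.4, -0.2, -1.2]
opening: 0.0119
```

```bash
python3 - <<'E'
from h import *
np.set_printoptions(precision=4,suppress=True)
o=sensors.get_obs();print(o['clock'],o['tool_pos'],o['orientation'],o['opening'],o['force'],o['moment'])
goal([.475,-.0645,.24],[180,0,-97.3])
E
```

```text
20.2 [ 0.4759 -0.1509  0.2401] [179.9433   0.0623 -93.5098] 0.011943423027046651 [ 0.4445 -0.1775 -1.2461] [-0.0226  0.0482 -0.0416]
shift cm [-8.62  0.62  0.02] rotvec [0.001  0.0011 0.0662] rows 1.3822503945454494 0.35431470660301523
```

>>> move_arm(
  commands=[
    [0.6,-2,0.1,0,0,0,0.02],
    [0.6,-4.5,0.3,0,0,0,0.03],
    [0.6,-7,0.5,0,0,0,0.05],
    [0.6,-8.6,0.6,0,0,0,0.066],
    [0.6,-8.6,0.6,0,0,0,0.066],
    [0.6,-8.6,0.6,1.5,0,0,0.066],
    [0.6,-8.6,0.6,4,0,0,0.066],
    [0.6,-8.6,0.6,6,0,0,0.066],
  ],
)

```text
clock: 21.2
tool_pos: [0.4747, -0.0668, 0.1783]
orientation: [179.9, 0.0, -97.4]
force: [1.4, 0.1, -2.5]
opening: 0.0117
```

```bash
python3 - <<'E'
from h import *
np.set_printoptions(precision=4,suppress=True)
s=snap('scene');w=snap('wrist','w17.png')
o=sensors.get_obs();print(o['clock'],o['tool_pos'],o['orientation'],o['opening'],o['force'],o['moment'])
cv2.imwrite('pics/s17.png',cv2.resize(s['frame'][100:260,240:440,::-1],None,fx=3.6,fy=3.6,interpolation=cv2.INTER_CUBIC))
goal([.5488,-.0645,.18],[180,0,-97.3])
E
```

```text
21.3 [ 0.4735 -0.0669  0.1772] [179.654   -0.0316 -97.3828] 0.011843789081745876 [ 0.0706 -0.2828 -2.0842] [0.018  0.1901 0.0198]
shift cm [-1.21 -7.44 -0.32] rotvec [ 0.006  -0.0005 -0.0014] rows 1.206473253232153 0.03337965765254439
```

View pics/s17.png

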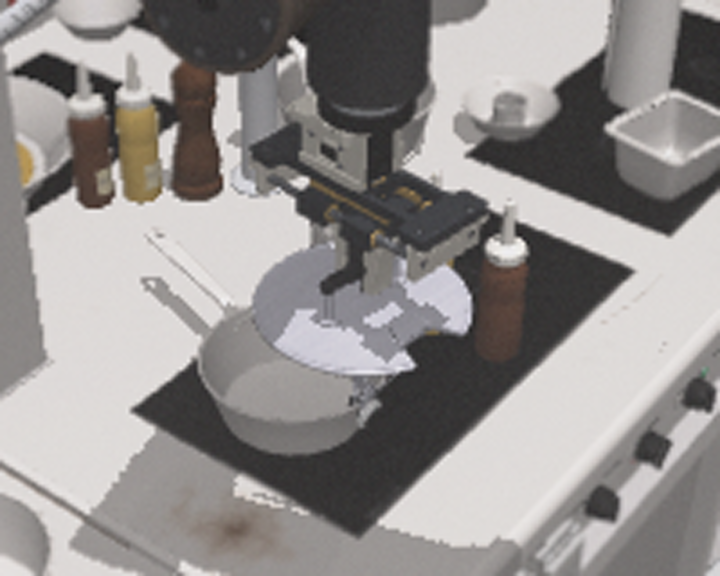

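View pics/w17.png

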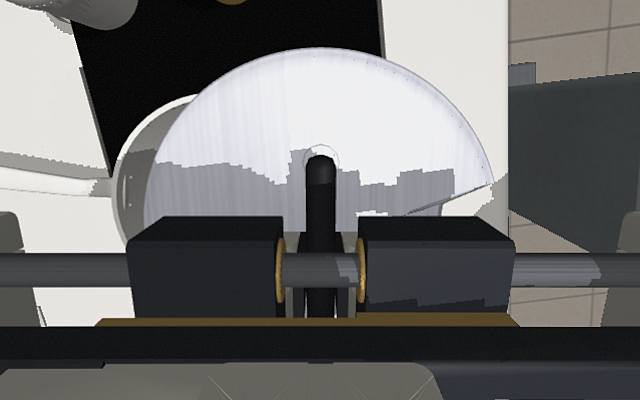

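>>> move_arm(
  commands=[
    [0.6,-0.1,-0.7,0,0,0,0],
    [0.6,-0.3,-2,0,0,0,0],
    [0.6,-0.5,-3.5,0,0,0,0],
    [0.6,-0.7,-5,0,0,0,0],
    [0.6,-0.9,-6.4,0,0,0,0],
    [0.6,-1,-7.3,0,0,0,0],
    [0.6,-1,-7.4,0,0,0,0],
    [0.6,-1,-7.4,0,0,0,0],
  ],
)

```text
clock: 22.3
tool_pos: [0.55, -0.0656, 0.1801]
orientation: [179.9, 0.0, -97.3]
force: [-0.4, 0.2, -1.6]
opening: 0.0116
```

```bash
python3 - <<'E'
from h import *
np.set_printoptions(precision=4,suppress=True)
s=snap('scene');w=snap('wrist','w18.png')
o=sensors.get_obs();print(o['clock'],o['tool_pos'],o['orientation'],o['opening'],o['force'],o['moment'])
cv2.imwrite('pics/s18.png',cv2.resize(s['frame'][140:250,260:400,::-1],None,fx=5.4,fy=5.4,interpolation=cv2.INTER_CUBIC))
goal([.5488,-.0645,.0995],[180,0,-97.3])
E
```

```text
22.4 [ 0.5499 -0.0656  0.1803] [179.96     0.0504 -97.3092] 0.01174967982120708 [ 1.087  -0.3926 -1.8072] [-0.0405  0.0858  0.0373]
shift cm [-0.08  0.12  8.08] rotvec [ 0.0007  0.0009 -0.0002] rows 1.2937041056491676 0.0060751011843258994
```

View pics/s18.png

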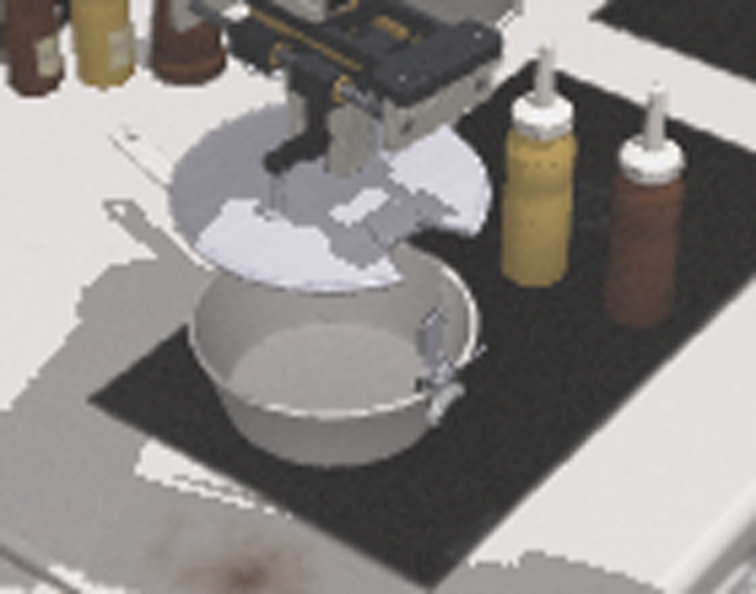

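View pics/w18.png

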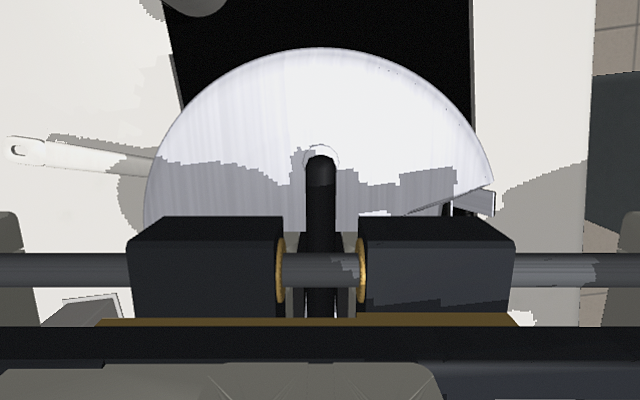

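>>> move_arm(
  commands=[
    [0.6,-0.1,0.1,0.6,0,0,0],
    [0.6,-0.1,0.1,1.6,0,0,0],
    [0.6,-0.1,0.1,2.8,0,0,0],
    [0.6,-0.1,0.1,4,0,0,0],
    [0.6,-0.1,0.1,5.2,0,0,0],
    [0.6,-0.1,0.1,6.2,0,0,0],
    [0.6,-0.1,0.1,6.6,0,0,0],
    [0.6,-0.1,0.1,6.6,0,0,0],
  ],
)

```text
clock: 23.4
tool_pos: [0.5494, -0.0644, 0.1141]
orientation: [179.9, 0.0, -97.3]
force: [-0.7, 0.8, -2.0]
opening: 0.0115
```

```bash
python3 - <<'E'
from h import *
np.set_printoptions(precision=4,suppress=True)
s=snap('scene');w=snap('wrist');t=snap('top','t19.png')
o=sensors.get_obs();print(o['clock'],o['tool_pos'],o['orientation'],o['opening'],o['force'],o['moment'])
a=cv2.resize(s['frame'][150:250,270:370,::-1],None,fx=5.4,fy=5.4,interpolation=cv2.INTER_CUBIC)
cv2.imwrite('pics/s19.png',a)
cv2.imwrite('pics/w19.png',cv2.resize(w['frame'][60:340,300:580,::-1],None,fx=2.1,fy=2.1,interpolation=cv2.INTER_CUBIC))
goal([.5488,-.0645,.0998],[180,0,-97.3])
E
```

```text
23.55 [ 0.5498 -0.0643  0.1147] [-179.9909    0.0554  -97.3034] 0.012006110514637243 [ 0.849   0.3036 -3.167 ] [ 0.0573  0.0742 -0.0282]
shift cm [0.03 0.1  1.49] rotvec [-0.0002  0.001  -0.0001] rows 0.23884907182892107 0.005256642215314808
```

View pics/s19.png

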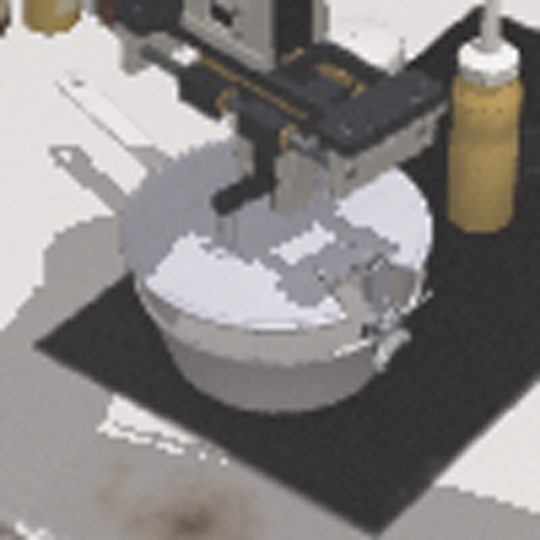

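View pics/w19.png

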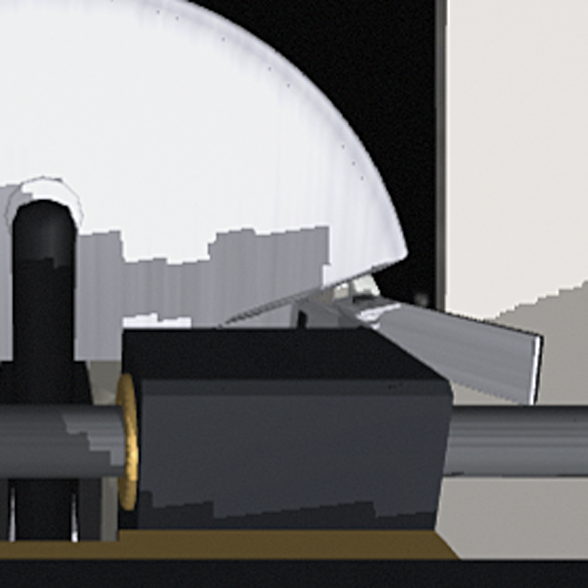

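View pics/t19.png

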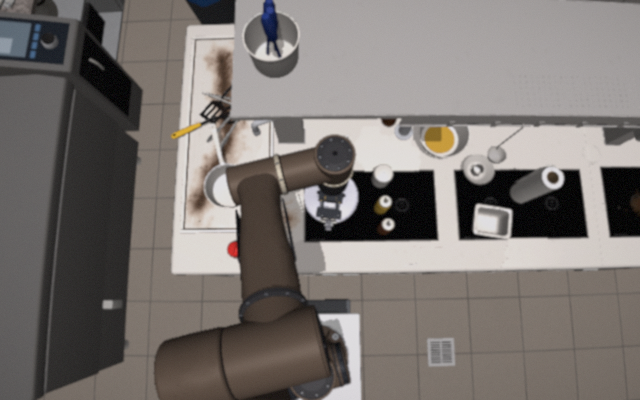

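>>> move_arm(
  commands=[
    [0.6,0,0.05,0.2,0,0,0],
    [0.6,0,0.1,0.5,0,0,0],
    [0.6,0,0.1,0.8,0,0,0],
    [0.6,0,0.1,1.1,0,0,0],
    [0.6,0,0.1,1.35,0,0,0],
    [0.6,0,0.1,1.45,0,0,0],
    [0.6,0,0.1,1.45,0,0,0],
    [0.6,0,0.1,1.45,0,0,0],
  ],
)

```text
clock: 24.55
tool_pos: [0.5485, -0.0642, 0.0998]
orientation: [180.0, 0.0, -97.3]
force: [0.5, 0.5, -2.5]
opening: 0.0117
```

```bash
python3 - <<'E'
from h import *
np.set_printoptions(precision=4,suppress=True)
for i in range(3):
    s=snap('scene'); o=sensors.get_obs();print(o['clock'],o['tool_pos'],o['orientation'],o['opening'],o['force'],o['moment'])
w=snap('wrist')
cv2.imwrite('pics/s20.png',cv2.resize(s['frame'][170:240,280:360,::-1],None,fx=8,fy=8,interpolation=cv2.INTER_CUBIC))
cv2.imwrite('pics/w20.png',cv2.resize(w['frame'][60:340,300:580,::-1],None,fx=2.1,fy=2.1,interpolation=cv2.INTER_CUBIC))
E
```

```text
24.6 [ 0.5485 -0.0642  0.0998] [179.973    0.049  -97.3089] 0.011759143789078965 [-0.5845 -0.6746 -2.3592] [ 0.0924  0.0703 -0.0083]
24.65 [ 0.5485 -0.0642  0.0998] [179.9726   0.0493 -97.3091] 0.011601557624579744 [-0.2395  0.2378 -1.3849] [ 0.0376  0.0923 -0.0162]
24.7 [ 0.5485 -0.0642  0.0998] [179.9703   0.0486 -97.312 ] 0.011903610097841 [-0.3148 -0.0416 -1.7985] [ 0.0148  0.0691 -0.0557]
```

View pics/s20.png

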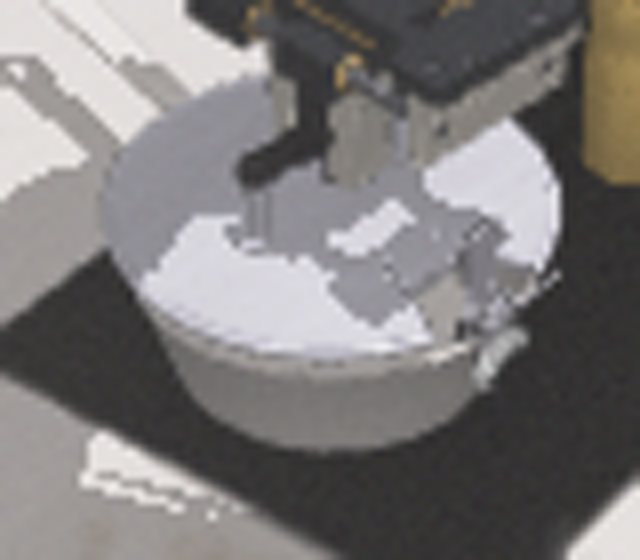

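View pics/w20.png

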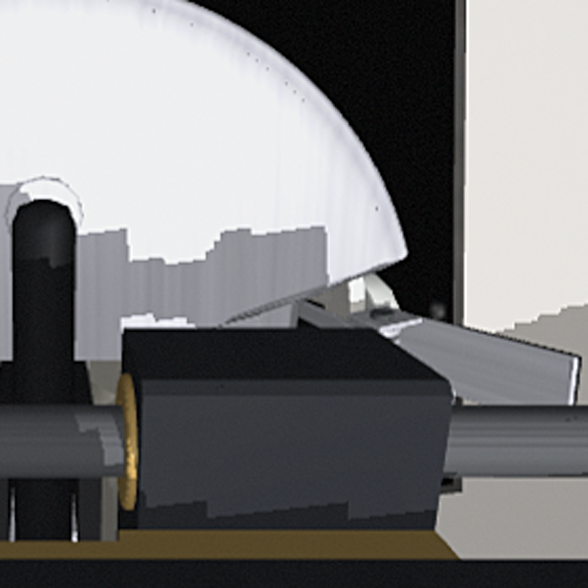

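```bash
python3 - <<'E'
from h import *
np.set_printoptions(precision=4,suppress=True)
s=ld('scene');w=ld('wrist')
C=np.array([.5485,-.0642]);a=np.radians(-7.3);r=np.array([np.cos(a),np.sin(a)]);n=np.array([-r[1],r[0]])
Z=lambda x,y:(300+(x+.5)/2.1-.5,60+(y+.5)/2.1-.5)
for z in (.10,.106):
    P=onz(w,[Z(578,357),Z(425,318)],z)[:,:2]-C
    print(z,'radial',-P@r,'lateral',P@n)
cam=-s['R'].T@s['t'].reshape(3)
d=cam[:2]-C;d/=np.linalg.norm(d)
g=s['frame'].max(2).astype(int)
L=np.r_[C+.093*d,.0743];Rm=np.r_[C+.0868*d,.062];print('lid low',proj(s,[L]),'lid top?',proj(s,[L+[0,0,.004]]),'rim',proj(s,[Rm]))
u=int(round(proj(s,[L])[0,0]));
for uu in (u-1,u,u+1): print(uu,[(v,g[v,uu]) for v in range(208,226)])
E
```

```text
0.1 radial [0.1168 0.0823] lateral [-0.01   -0.0189]
0.106 radial [0.1123 0.0791] lateral [-0.0121 -0.0207]
lid low [[321.2523 215.4248]] lid top? [[321.2395 214.4524]] rim [[321.2737 217.051 ]]
320 [(208, np.int64(225)), (209, np.int64(225)), (210, np.int64(225)), (211, np.int64(223)), (212, np.int64(222)), (213, np.int64(206)), (214, np.int64(191)), (215, np.int64(143)), (216, np.int64(158)), (217, np.int64(135)), (218, np.int64(118)), (219, np.int64(122)), (220, np.int64(122)), (221, np.int64(125)), (222, np.int64(123)), (223, np.int64(126)), (224, np.int64(127)), (225, np.int64(125))]
321 [(208, np.int64(225)), (209, np.int64(225)), (210, np.int64(223)), (211, np.int64(224)), (212, np.int64(222)), (213, np.int64(204)), (214, np.int64(191)), (215, np.int64(147)), (216, np.int64(157)), (217, np.int64(134)), (218, np.int64(118)), (219, np.int64(120)), (220, np.int64(123)), (221, np.int64(123)), (222, np.int64(125)), (223, np.int64(129)), (224, np.int64(127)), (225, np.int64(124))]
322 [(208, np.int64(226)), (209, np.int64(223)), (210, np.int64(224)), (211, np.int64(224)), (212, np.int64(223)), (213, np.int64(209)), (214, np.int64(188)), (215, np.int64(134)), (216, np.int64(158)), (217, np.int64(130)), (218, np.int64(119)), (219, np.int64(121)), (220, np.int64(120)), (221, np.int64(120)), (222, np.int64(123)), (223, np.int64(125)), (224, np.int64(130)), (225, np.int64(122))]
```

```bash
python3 -c "
from h import *
o=sensors.get_obs();print(o['clock'],o['force']);print(job.close_job());o=sensors.get_obs();print(o['clock'],o['tool_pos'],o['force'],o['opening'])"
```

```text
24.75 [-0.82613562 -0.41991698 -2.06440492]
the job is handed in; nothing more can be done
None
the job is handed in; nothing more can be done
```

The clip is on the sauteuse's rim on the side towards the robot, and the arm is holding the lid above the pan, with the clip standing in its notch. I handed the job in at about 25 s of the 64 s allowed.

- **Clip:** I squeezed it off the saucepan and pressed it onto the sauteuse rim with about 22 N. The saddle met the rim at the same tool height above it as on the saucepan. The pictures after release show it gripping the wall with the probe inside the pan.
- **Arm limit:** My first tilt for the clip, matching the pan wall, ran the third joint up to the edge of its range, and the arm stopped about 5 mm short. I reduced the tilt from about 0.29 to 0.18 rad and then placed it.
- **Lid:** At the last reading it was level to within about 0.05° going by the tool's orientation, and centred within about 1 mm. It was about 12 mm above the rim, judged from the tool height and an estimated rim height of 62 mm. The side camera view agrees to about a pixel (roughly 2 mm).
- **Contact:** The force reading was only about the lid's weight (roughly 2 N down), so nothing was touching. The pictures show the bottles and shaker unmoved.

Two small disagreements remain. The clip sits about 1–3 mm off the notch's centreline and looks turned by about 5°, leaving an estimated 7–10 mm clear on its tighter side. The overhead camera put the sauteuse and lid about 5 mm from where the wrist camera did; I used the wrist camera, whose several views agreed with each other.

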